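# Press the veneer samples

### The arm

A 6-joint arm with a two-finger parallel gripper is mounted at the origin on the work surface. World frame = base frame: x ahead of the robot, y to its left, z up, the work surface at z = 0. Lengths are in m, angles in degrees, forces in N, time in s.
With the tool pointing down it reaches from about 0.375 to 0.9 m from the base axis. Payload 3.1 kg.
Tool frame: the origin (TCP) lies at the very end of the fingers, on their centre line; the grasp point (between the pads) lies 19 mm behind it (bot.tcp_to_grasp is the distance from the TCP to the grasp point, in m); z points along the fingers, y is the direction in which the jaws open and shut (so a half turn about z gives the same grasp; the last joint's range is limited). The gripper opens to 87 mm and grips with 3 to 60 N. Pads are 19 mm wide; open, the fingers measure 117 mm over their backs; the gripper's body (75 mm by 190 mm) begins 51 mm behind the grasp point.
Start: joints at [-78.81, 30.224, 82.088, -0, 67.689, -10.227], TCP at [0.228, -0.582, 0.223] pointing down, gripper open.
Joint ranges: [-176.69, 176.69], [-43.24, 126.21], [12.49, 139.97], [-82, 262], [0, 151.66], [-163.58, 163.58]. Speed limits (degrees/s): [159.86, 159.86, 180, 180, 180, 180].

### API

Orientations are given as a 3x3 rotation matrix whose columns are the frame's x, y, z axes.
In Python, from rig import telemetry, eyes, order, bot gives the robot as it stands. The module is installed in compiled form; this text tells all that it offers.
- The arm moves only by the tool servo_tool, never from a script. Its argument "targets" is a list of rows, each a list of 2 entries, a list of its own where there are three numbers: the shift along the tool's x, y, z in m, then the turn, a rotation vector about the tool's x, y, z in rad. In form: [[[tx, ty, tz], [wx, wy, wz]], ...]. A call has 1 to 12 rows; each row is the pose to reach, as a shift and turn from the pose commanded when the call began, along the tool's axes at that moment; what a row does not reach only later rows make up. A row lasts 1/8 s, in which the tool goes at most 62.5 mm and 10.7 degrees, less where a joint would pass 70% of its speed; a pose out of reach is approached as far as the arm can. A call with a gripper value outside its range is refused whole. "gripper" is the finger opening in m, from 0 to 0.087, set as the call begins (left out, the last holds). The fingers move at their own pace and stop on an object; the grip force is fixed at half the most. Time passes only in rows, so rows that repeat a pose let the fingers close. It gives the time, the measured TCP pose, the force and the opening at its end, in the units of the state.
- telemetry.read_state(): the state, without advancing time (a new reading comes with each control period).
- eyes.capture(name): name is "scene" or "top" or "wrist"; returns a dict with "pixels" (384x512x3 uint8, blue, green, red), "intrinsics" (3x3 intrinsics, pixels), "extrinsics" (4x4, takes a point from camera to world coordinates); the wrist camera has in their place "T_tool_cam" (4x4, takes a point from camera to tool coordinates, whose origin is the TCP and whose axes are the flange's). Camera axes: x right, y down, z forward; pixel columns grow to the right and rows downward; lengths in m; the calibration is good to about 2 mm. A picture is of the moment at which its call begins: read the wrist's pose just before it. There is no depth.
- order.hand_in(): hands the job in, once; it reports no verdict.
The state is a dict: "time_s": time; "joint_positions": joint angles; "qvel": joint speeds; "tau": joint torques, N m; "position": TCP position; "tcp_rot": TCP orientation; "force": force on the tool from outside, world axes, zero at the start; "moment": the same for the moment, N m; "opening": opening from 0.0 (shut) to 1.0 (fully open).
Only numpy, scipy, OpenCV 4.12 (cv2) and the standard library are available. Lean on these libraries where they do the work, as an engineer would, in place of code of your own. Each camera call takes 0.05 s, during which the arm holds its last target. There are 200 camera calls.

### The job

Pile the loose veneered sample blocks (three or four are out) one on another, flat, squarely and lengthwise on the middle of the sprung press plate; then take the tamper by its bar, set it squarely on the pile in line with the plate and press straight down until the plate bottoms out level, keeping it there for a good two seconds so the veneers stick. Afterwards hang the tamper by its bar across both prongs of the double hook, and lay the blocks flat and side by side, wholly on the cork mat, leaving everything else on the bench where it is.

Things in the scene. Friction and masses are not known exactly. Their poses are not given: they have to be found in the camera images.
- block0: wooden veneer sample block lying flat, 50 (its x) x 100 (its y) x 24 mm (z), about 90 g, dark veneer on top; interchangeable with the others; origin at the centre of its underside. Absent in some starts (then None from the start)
- block1: wooden veneer sample block lying flat, 50 (its x) x 100 (its y) x 24 mm (z), about 90 g, dark veneer on top; interchangeable with the others; origin at the centre of its underside. Absent in some starts (then None from the start)
- block2: wooden veneer sample block lying flat, 50 (its x) x 100 (its y) x 24 mm (z), about 90 g, dark veneer on top; interchangeable with the others; origin at the centre of its underside. Absent in some starts (then None from the start)
- block3: wooden veneer sample block lying flat, 50 (its x) x 100 (its y) x 24 mm (z), about 90 g, dark veneer on top; interchangeable with the others; origin at the centre of its underside. Absent in some starts (then None from the start)
- tamper: hand tamper standing on the bench: flat aluminium sole 84 (its x) x 130 (its y) x 14 mm, two posts 10 mm thick at y = +-56 mm, and across them a square wooden handle bar 14 x 14 mm, 130 mm long along y; 105 mm high, about 0.45 kg; the loop under the bar is 102 mm wide, 77 mm high. Origin at the centre of the sole's underside
- tamper_bar (a point): centre of the tamper's handle bar, 98 mm above the sole's underside; axes as the tamper's
- press_plate: steel plate of the sprung press, 90 (its x) x 140 (its y) x 14 mm, over a fixed grey base 110 x 150 mm; origin at the centre of its top face, 62 mm above the bench when up. It sinks up to 12 mm: starts at about 4 N, then 1.2 N more per mm, weights on it included (18 N at the bottom), and springs back. It rocks (5 N m per rad) if loaded off centre
- press_travel (a joint): how far the press plate has sunk, in m: 0 = up, 0.012 = bottomed out
- hook_seat (a point): where the centre of the tamper's bar comes to rest on the double hook, 181 mm above the bench: the bar lies along this point's y across both prongs, with the prongs inside the loop. The prongs point along the point's -x, so the tamper comes in from there with the prongs between its sole and bar, then goes down
- hook_stand: double hook: two level prongs (8 mm rods, 68 mm apart, tops 174 mm up), whose tips, 38 mm from the origin in -x, turn up to 194 mm; at the back they join a post 16 mm thick, 170 mm high, 88 mm from the origin in +x. Fixed foot plate 12 mm thick, 160 mm wide (y), from x = 30 to 140 mm. Origin on the bench under the prongs, below the hook seat
- mat: cork mat fixed on the bench, 140 (its x) x 290 (its y) x 3 mm; origin at the centre of its underside
- stain_jar: bystander: small jar, 40 mm across, 50 mm high, between the press and the row of blocks in front of the robot; origin at the centre of its underside
Things that resemble listed ones, but are neither listed nor needed, are in the scene too. Leave any orange or red look-alike of the block2 alone.

How it is judged:
By the outcome, as a careful person would: the job done as asked, in the order asked, and still so for the second after the job is handed in, with the robot touching nothing.
Of block0, block1, block2, block3 only 3 to 4 are there at a start; the rules pass over those that are not, and their reading is None.
At some moment in a run one of tamper may be knocked a few centimetres aside while the robot is not near it.
It also fails if it takes over 210 s, if anything falls off the work surface, if the arm or the gripper's body presses on something with over 40 N, if the wrist force passes 120 N, or if a joint passes its speed limit or range.

## Working session

There is one attempt and no reset: what is moved stays moved. The work goes in short steps, Python scripts to look and compute and a tool call to move; the robot and the scene stay as the last step left them, time stands still between calls to the robot, and variables do not carry over. Pictures are saved under pics/ and viewed, about 12 in all and at most 16, crops included, and the job is handed in when it is done.

Besides the shell and the picture viewer there is one more tool, called after "Emit:" as name(argument=value, ...) on one line, values as JSON. servo_tool: Moves the arm, as the interface text tells. Its arguments: {"type":"object","properties":{"targets":{"type":"array","items":{"type":"array"}},"gripper":{"type":"number"}},"required":["targets"]}

```bash
mkdir -p pics; cat > h.py <<'E'
import numpy as np, cv2
from rig import telemetry, eyes, order, bot
def cap(name, save=None):
    s=telemetry.read_state(); c=eyes.capture(name)
    im=np.array(c["pixels"]); K=np.array(c["intrinsics"])
    if "extrinsics" in c: T=np.array(c["extrinsics"])
    else:
        W=np.eye(4); W[:3,:3]=s["tcp_rot"]; W[:3,3]=s["position"]; T=W@np.array(c["T_tool_cam"])
    if save:
        cv2.imwrite(f"pics/{save}.png",im); np.savez(f"pics/{save}.npz",K=K,T=T)
    return im,K,T
def ray(K,T,u,v,z):
    d=T[:3,:3]@np.linalg.inv(K)@[u,v,1]; o=T[:3,3]
    return o+d*(z-o[2])/d[2]
def px(name,u,v,z):
    a=np.load(f"pics/{name}.npz"); return ray(a["K"],a["T"],u,v,z)
def proj(name,p):
    a=np.load(f"pics/{name}.npz"); q=a["K"]@(np.linalg.inv(a["T"])@[*p,1])[:3]; return q[:2]/q[2]
E
python3 - <<'E'
from h import *
a,_,Ta=cap("top","top0"); b,_,Tb=cap("scene","scene0")
cv2.imwrite("pics/top0b.png",cv2.resize(a,(800,600),interpolation=cv2.INTER_CUBIC))
print(Ta.round(3),Tb.round(3)); s=telemetry.read_state(); print(np.round(s["tcp_rot"],3),s["time_s"],s["opening"])
E
```

```text
[[ 0.021 -0.999  0.048  0.446]
 [-1.    -0.021  0.013 -0.008]
 [-0.012 -0.048 -0.999  0.915]
 [ 0.     0.     0.     1.   ]] [[ 0.559  0.488 -0.671  1.24 ]
 [ 0.829 -0.344  0.441 -0.463]
 [-0.016 -0.802 -0.597  0.771]
 [ 0.     0.     0.     1.   ]]
[[ 0.931  0.365 -0.   ]
 [ 0.365 -0.931  0.002]
 [ 0.    -0.002 -1.   ]] 0.1 0.9989401150403444
```

View pics/top0b.png

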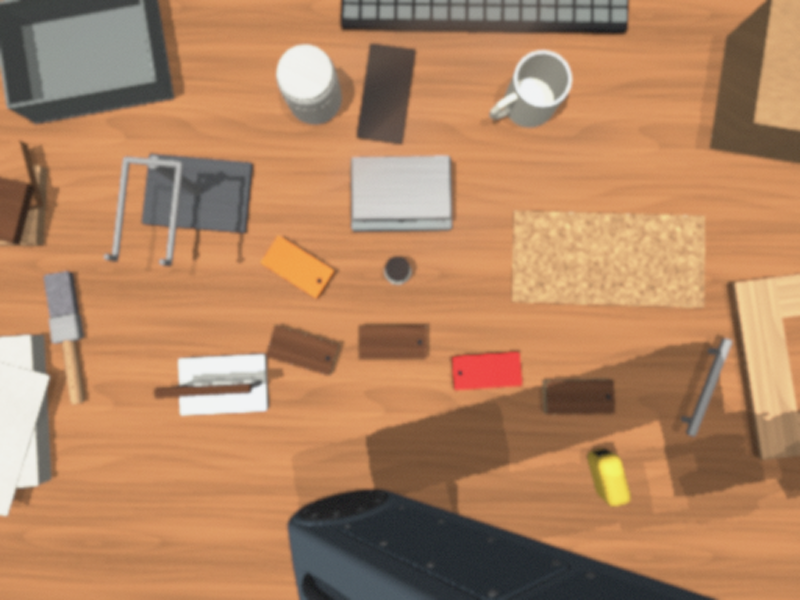

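View pics/scene0.png

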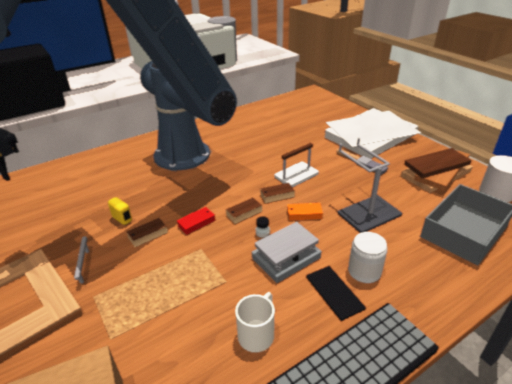

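Top view (800 px scale): the brown blocks are at (304,349), (394,341) and (580,397). The red (487,370) and orange (299,266) blocks are look-alikes. The press is at (401,193), jar (398,269), tamper (222,384), hook tips (112,257) and (167,262), and mat (609,258). The dark phone at (386,93) and the brown-topped thing at the left edge could also mislead. Next, one enlarged crop to confirm.

```bash
python3 - <<'E'
from h import *
a=cv2.imread("pics/top0.png")
c=a[90:275,60:300]; cv2.imwrite("pics/c1.png",cv2.resize(c,None,fx=3.3,fy=3.24,interpolation=cv2.INTER_CUBIC))
E
```

```text
(no output)
```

View pics/c1.png

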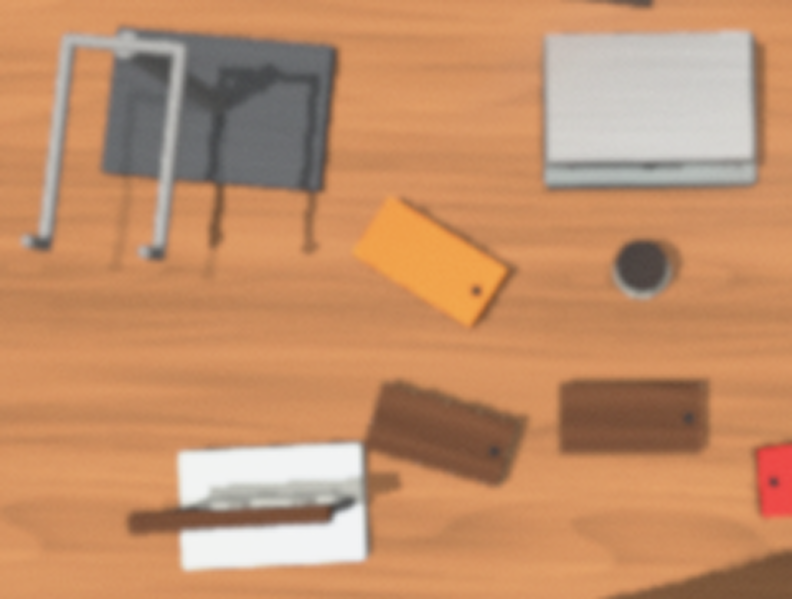

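```bash
python3 - <<'E'
from h import *
def R(n,pts,z,crop=True):
    P=[]
    for x,y in pts:
        u,v=(60+(x+.5)/3.3-.5,90+(y+.5)/3.24-.5) if crop else ((x+.5)*.64-.5,(y+.5)*.64-.5)
        P.append(px("top0",u,v,z)[:2])
    P=np.array(P); m=P.mean(0); out=f"{n} c={m.round(4)}"
    if len(P)==4:
        L=[np.linalg.norm(P[i]-P[(i+1)%4]) for i in range(4)]
        d=(P[1]-P[0])+(P[2]-P[3]); out+=f" sides={np.round(L,3)} long dir ang={np.degrees(np.arctan2(d[1],d[0])):.1f}"
    else: out+=" "+str(P.round(4).tolist())+f" ang={np.degrees(np.arctan2(*(P[1]-P[0])[::-1])):.1f}"
    print(out)
R("A",[(388,383),(526,418),(500,485),(368,448)],.024)
R("B",[(560,382),(708,380),(707,452),(560,452)],.024)
R("C",[(545,381),(613,381),(614,412),(546,412)],.024,False)
R("plate",[(545,34),(752,32),(755,160),(546,162)],.062)
R("sole",[(178,452),(362,442),(367,559),(184,570)],.014)
R("bar",[(130,523),(330,513)],.105)
R("foot",[(121,28),(336,46),(321,190),(103,172)],.012)
R("tips",[(38,242),(152,253)],.194)
R("back",[(68,40),(180,47)],.174)
R("mat",[(514,211),(705,214),(704,306),(513,304)],.003,False)
R("jar",[(641,266)]*2,.05)
R("red",[(451,355),(520,352),(522,386),(455,390)],.024,False)
E
```

```text
A c=[0.4113 0.1387] sides=[0.1   0.051 0.096 0.048] long dir ang=-103.9
B c=[0.4262 0.0072] sides=[0.104 0.051 0.103 0.05 ] long dir ang=-88.4
C c=[ 0.3513 -0.2669] sides=[0.099 0.045 0.099 0.045] long dir ang=-88.7
plate c=[6.474e-01 6.000e-04] sides=[0.141 0.089 0.141 0.089] long dir ang=-88.4
sole c=[0.3564 0.2612] sides=[0.131 0.084 0.13  0.085] long dir ang=-85.4
bar c=[0.3569 0.2611] [[0.3523, 0.3248], [0.3616, 0.1974]] ang=-85.8
foot c=[0.6446 0.31  ] sides=[0.157 0.107 0.158 0.107] long dir ang=-93.8
tips c=[0.5217 0.3149] [[0.5242, 0.3478], [0.5191, 0.2819]] ang=-94.5
back c=[0.6478 0.3117] [[0.6493, 0.3452], [0.6462, 0.2783]] ang=-92.6
mat c=[ 0.5577 -0.3159] sides=[0.289 0.14  0.287 0.142] long dir ang=-89.6
jar c=[0.5313 0.004 ] [[0.5313, 0.004], [0.5313, 0.004]] ang=0.0
red c=[ 0.3859 -0.1312] sides=[0.102 0.05  0.098 0.052] long dir ang=-85.8
```

```bash
cat >> h.py <<'E'
def go(x,y,z,ang):
    """shift/turn in tool axes to reach TCP (x,y,z) pointing down with tool-y axis at ang deg (world)"""
    from scipy.spatial.transform import Rotation as Ro
    s=telemetry.read_state(); R=np.array(s["tcp_rot"]); a=np.radians(ang); c,d=np.cos(a),np.sin(a)
    G=np.array([[-d,c,0],[c,d,0],[0,0,-1.]])
    print("t",(R.T@(np.array([x,y,z])-s["position"])).round(4).tolist(),"w",Ro.from_matrix(R.T@G).as_rotvec().round(4).tolist())
E
python3 -c "
from h import *
go(.351,-.267,.17,1.3)"
```

```text
t [0.2291, -0.2475, 0.0522] w [-0.0015, -0.0015, -1.2197]
```

Emit:
servo_tool(targets=[[[0.2295, -0.2484, 0.05], [0, 0, -1.22]], [[0.2295, -0.2484, 0.05], [0, 0, -1.22]], [[0.2295, -0.2484, 0.05], [0, 0, -1.22]], [[0.2295, -0.2484, 0.05], [0, 0, -1.22]], [[0.2295, -0.2484, 0.05], [0, 0, -1.22]], [[0.2295, -0.2484, 0.05], [0, 0, -1.22]], [[0.2295, -0.2484, 0.05], [0, 0, -1.22]], [[0.2295, -0.2484, 0.05], [0, 0, -1.22]], [[0.2295, -0.2484, 0.05], [0, 0, -1.22]], [[0.2295, -0.2484, 0.05], [0, 0, -1.22]]])

```text
time_s: 1.35
position: [0.3511, -0.2672, 0.1725]
tcp_rot: [[-0.021, 1.0, 0.0], [1.0, 0.021, -0.0], [-0.0, 0.0, -1.0]]
force: [1.5, -0.1, -0.7]
opening: 0.995
```

```bash
python3 -c "
from h import *
s=telemetry.read_state();print(s['time_s'],np.round(s['position'],4),np.round(s['tcp_rot'],3).tolist())
a,_,T=cap('wrist','w1');print(T.round(3).tolist())
cv2.imwrite('pics/w1b.png',a)
print(proj('w1',[.351,-.267,.024]))
go(.351,-.267,.006,1.3)"
```

```text
1.35 [ 0.3511 -0.2672  0.1725] [[-0.021, 1.0, 0.0], [1.0, 0.021, -0.0], [-0.0, 0.0, -1.0]]
[[1.0, 0.02, 0.005, 0.35], [0.021, -0.97, -0.242, -0.202], [-0.0, 0.242, -0.97, 0.334], [0.0, 0.0, 0.0, 1.0]]
[244.8658156  181.86012281]
t [0.0002, -0.0, 0.1665] w [-0.0, 0.0, -0.0012]
```

View pics/w1.png

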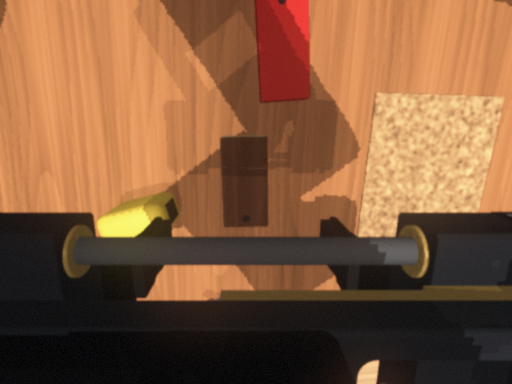

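Block C's top is centred at (244,181) and the prediction was (245,182), so it's right. I'll grasp it now.

Emit:
servo_tool(targets=[[[0, 0, 0.05], [0, 0, 0]], [[0, 0, 0.1], [0, 0, 0]], [[0, 0, 0.14], [0, 0, 0]], [[0, 0, 0.16], [0, 0, 0]], [[0, 0, 0.1665], [0, 0, 0]], [[0, 0, 0.1665], [0, 0, 0]]], gripper=0.072)

```text
time_s: 2.15
position: [0.3512, -0.267, 0.006]
tcp_rot: [[-0.022, 1.0, -0.0], [1.0, 0.022, 0.0], [0.0, -0.0, -1.0]]
force: [-0.1, 0.4, -0.4]
opening: 0.828
```

Emit:
servo_tool(targets=[[[0, 0, 0], [0, 0, 0]], [[0, 0, 0], [0, 0, 0]], [[0, 0, 0], [0, 0, 0]], [[0, 0, 0], [0, 0, 0]], [[0, 0, 0], [0, 0, 0]]], gripper=0.03)

```text
time_s: 2.78
position: [0.3514, -0.2669, 0.0067]
tcp_rot: [[-0.023, 1.0, 0.001], [1.0, 0.023, -0.001], [-0.001, 0.001, -1.0]]
force: [0.1, -0.7, 5.8]
opening: 0.567
```

Emit:
servo_tool(targets=[[[0, 0, -0.02], [0, 0, 0]], [[0, 0, -0.06], [0, 0, 0]], [[0, 0, -0.11], [0, 0, 0]], [[0, 0, -0.15], [0, 0, 0]], [[0, 0, -0.15], [0, 0, 0]]])

```text
time_s: 3.4
position: [0.3525, -0.2682, 0.1586]
tcp_rot: [[-0.023, 1.0, 0.005], [1.0, 0.023, -0.006], [-0.006, 0.004, -1.0]]
force: [-0.6, -0.0, -0.8]
opening: 0.573
```

```bash
python3 -c "
from h import *
go(.6474,.0006,.14,1.6)"
```

```text
t [0.262, 0.301, 0.0184] w [0.0044, 0.0058, -0.0047]
```

Emit:
servo_tool(targets=[[[0.026, 0.03, 0.002], [0, 0, 0]], [[0.07, 0.08, 0.006], [0, 0, 0]], [[0.115, 0.13, 0.009], [0, 0, 0]], [[0.16, 0.18, 0.012], [0, 0, 0]], [[0.2, 0.23, 0.015], [0, 0, 0]], [[0.236, 0.271, 0.018], [0, 0, 0]], [[0.256, 0.294, 0.018], [0, 0, 0]], [[0.262, 0.301, 0.018], [0, 0, -0.003]], [[0.262, 0.301, 0.018], [0, 0, -0.003]], [[0.262, 0.301, 0.018], [0, 0, -0.003]]])

```text
time_s: 4.65
position: [0.6444, 0.001, 0.1372]
tcp_rot: [[-0.025, 1.0, -0.003], [1.0, 0.025, 0.0], [0.0, -0.003, -1.0]]
force: [-0.7, -0.2, -0.2]
opening: 0.571
```

```bash
python3 -c "
from h import *
s=telemetry.read_state();print(s['time_s'],np.round(s['position'],4),np.round(s['tcp_rot'],3).tolist())
a,_,T=cap('wrist','w2')
print(proj('w2',[.6474,.0006,.062]))
go(.6474,.0006,.069,1.6)"
```

```text
4.65 [0.6444 0.001  0.1372] [[-0.025, 1.0, -0.003], [1.0, 0.025, 0.0], [0.0, -0.003, -1.0]]
[248.56677879 200.80189503]
t [-0.0004, 0.0028, 0.0686] w [-0.0019, -0.0001, -0.0035]
```

View pics/w2.png

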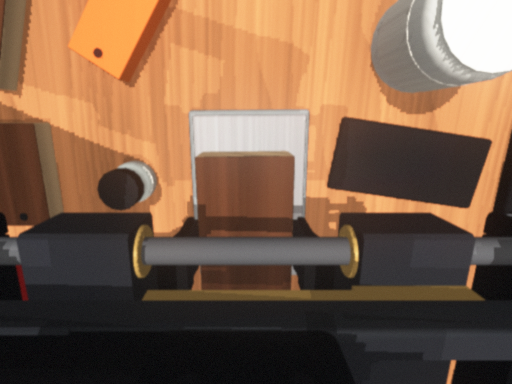

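The wrist view shows the plate's far edge at (192,113)–(307,112) and the held block's far top edge at (197,153)–(293,153).

```bash
python3 -c "
from h import *
P=[px('w2',u,v,.062) for u,v in [(192,113),(307,112),(193,200),(305,200)]]
print(np.round(P,4), (P[0]+P[1])/2)
Q=[px('w2',u,v,.1372-.006+.024) for u,v in [(197,153),(293,153)]]
print(np.round(Q,4),(Q[0]+Q[1])/2)
go(.6474,.0006,.069,1.6)"
```

```text
[[6.015e-01 7.040e-02 6.200e-02]
 [6.909e-01 7.330e-02 6.200e-02]
 [6.009e-01 1.000e-04 6.200e-02]
 [6.945e-01 2.500e-03 6.200e-02]] [0.64617775 0.07188752 0.062     ]
[[0.6202 0.0501 0.1552]
 [0.667  0.0513 0.1552]] [0.64359736 0.05067951 0.1552    ]
t [-0.0004, 0.0028, 0.0686] w [-0.0019, -0.0001, -0.0035]
```

Emit:
servo_tool(targets=[[[0, 0.003, 0.02], [0, 0, -0.003]], [[0, 0.003, 0.045], [0, 0, -0.003]], [[0, 0.003, 0.06], [0, 0, -0.003]], [[0, 0.003, 0.066], [0, 0, -0.003]], [[0, 0.003, 0.069], [0, 0, -0.003]], [[0, 0.003, 0.069], [0, 0, -0.003]], [[0, 0.003, 0.069], [0, 0, -0.003]]])

```text
time_s: 5.58
position: [0.6496, 0.0022, 0.0698]
tcp_rot: [[-0.029, 1.0, 0.002], [1.0, 0.029, -0.0], [-0.0, 0.002, -1.0]]
force: [0.5, -0.9, -2.1]
opening: 0.573
```

Emit:
servo_tool(targets=[[[0, 0, 0], [0, 0, 0]], [[0, 0, 0], [0, 0, 0]], [[0, 0, 0], [0, 0, 0]], [[0, 0, 0], [0, 0, 0]]], gripper=0.07)

```text
time_s: 6.08
position: [0.6491, 0.0022, 0.0691]
tcp_rot: [[-0.029, 1.0, 0.0], [1.0, 0.029, -0.0], [-0.0, 0.0, -1.0]]
force: [0.4, 0.0, 0.5]
opening: 0.796
```

Emit:
servo_tool(targets=[[[0, 0, -0.015], [0, 0, 0]], [[0, 0, -0.05], [0, 0, 0]], [[0, 0, -0.09], [0, 0, 0]], [[0, 0, -0.11], [0, 0, 0]], [[0, 0, -0.11], [0, 0, 0]]])

```text
time_s: 6.7
position: [0.6507, 0.002, 0.1822]
tcp_rot: [[-0.029, 1.0, 0.006], [1.0, 0.029, -0.001], [-0.001, 0.006, -1.0]]
force: [-0.1, -0.4, 0.2]
opening: 0.803
```

```bash
python3 -c "
from h import *
go(.4262,.0072,.17,1.6)
go(.4262,.0072,.0065,1.6)"
```

```text
t [0.0118, -0.2243, 0.0108] w [0.0059, 0.0011, 0.0012]
t [0.012, -0.2253, 0.1743] w [0.0059, 0.0011, 0.0012]
```

Emit:
servo_tool(targets=[[[0.001, -0.03, 0], [0, 0, 0]], [[0.003, -0.08, 0.003], [0, 0, 0]], [[0.006, -0.14, 0.006], [0, 0, 0]], [[0.01, -0.19, 0.01], [0, 0, 0]], [[0.012, -0.22, 0.01], [0, 0, 0]], [[0.012, -0.223, 0.01], [0, 0, 0]], [[0.012, -0.223, 0.01], [0, 0, 0]], [[0.012, -0.223, 0.01], [0, 0, 0]]])

```text
time_s: 7.7
position: [0.4278, 0.0073, 0.1691]
tcp_rot: [[-0.029, 1.0, 0.002], [1.0, 0.029, -0.0], [-0.0, 0.002, -1.0]]
force: [0.5, -0.4, 0.7]
opening: 0.804
```

```bash
python3 -c "
from h import *
a,_,T=cap('wrist','w3')
print(proj('w3',[.4262,.0072,.024]),proj('w3',[.4262,.0572,.024]))
go(.4262,.0072,.0065,1.6)"
```

```text
[243.17674939 182.73437467] [244.46921244 135.06758722]
t [-0.0001, -0.0016, 0.1625] w [0.0015, 0.0004, 0.0012]
```

View pics/w3.png

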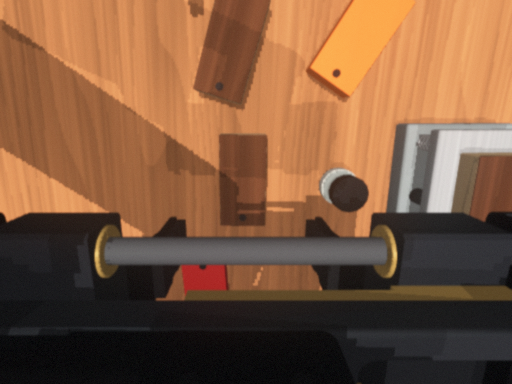

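Emit:
servo_tool(targets=[[[0.001, -0.001, 0.05], [0, 0, 0]], [[0.001, -0.001, 0.1], [0, 0, 0]], [[0.001, -0.001, 0.14], [0, 0, 0]], [[0.001, -0.001, 0.157], [0, 0, 0]], [[0.001, -0.001, 0.1625], [0, 0, 0]], [[0.001, -0.001, 0.1625], [0, 0, 0]]])

```text
time_s: 8.5
position: [0.4255, 0.0086, 0.0064]
tcp_rot: [[-0.029, 1.0, 0.0], [1.0, 0.029, -0.0], [-0.0, 0.0, -1.0]]
force: [-0.5, -0.1, -1.0]
opening: 0.804
```

Emit:
servo_tool(targets=[[[0, 0, 0], [0, 0, 0]], [[0, 0, 0], [0, 0, 0]], [[0, 0, 0], [0, 0, 0]], [[0, 0, 0], [0, 0, 0]], [[0, 0, 0], [0, 0, 0]]], gripper=0.03)

```text
time_s: 9.12
position: [0.4251, 0.0086, 0.0072]
tcp_rot: [[-0.029, 1.0, 0.001], [1.0, 0.029, -0.0], [-0.0, 0.001, -1.0]]
force: [0.3, 0.7, 6.9]
opening: 0.569
```

Emit:
servo_tool(targets=[[[0, 0, -0.02], [0, 0, 0]], [[0, 0, -0.06], [0, 0, 0]], [[0, 0, -0.11], [0, 0, 0]], [[0, 0, -0.15], [0, 0, 0]], [[0, 0, -0.15], [0, 0, 0]], [[0, 0, -0.15], [0, 0, 0]], [[0, 0, -0.15], [0, 0, 0]]])

```text
time_s: 10.0
position: [0.4236, 0.0089, 0.1552]
tcp_rot: [[-0.029, 1.0, -0.004], [1.0, 0.029, 0.001], [0.001, -0.004, -1.0]]
force: [0.3, -0.2, -1.8]
opening: 0.573
```

```bash
python3 -c "
from h import *
go(.648,.001,.155,1.6)"
```

```text
t [-0.0144, 0.2241, -0.0006] w [-0.0035, -0.001, 0.001]
```

Emit:
servo_tool(targets=[[[-0.001, 0.02, 0], [0, 0, 0]], [[-0.004, 0.07, 0], [0, 0, 0]], [[-0.007, 0.125, 0], [0, 0, 0]], [[-0.01, 0.175, 0], [0, 0, 0]], [[-0.0125, 0.21, 0], [0, 0, 0]], [[-0.0133, 0.222, 0], [0, 0, 0]], [[-0.0133, 0.2235, 0], [0, 0, 0]], [[-0.0133, 0.2235, 0], [0, 0, 0]], [[-0.0133, 0.2235, 0], [0, 0, 0]], [[-0.0133, 0.2235, 0], [0, 0, 0]], [[-0.0133, 0.2235, 0], [0, 0, 0]]])

```text
time_s: 11.38
position: [0.6484, 0.0018, 0.1569]
tcp_rot: [[-0.029, 1.0, 0.0], [1.0, 0.029, -0.0], [-0.0, 0.0, -1.0]]
force: [-0.3, -0.5, -0.8]
opening: 0.571
```

```bash
python3 -c "
from h import *
a,_,T=cap('wrist','w4')
go(.649,.002,.093,1.6)"
```

```text
t [0.0001, 0.0005, 0.0638] w [0.0002, 0.0001, 0.0011]
```

View pics/w4.png

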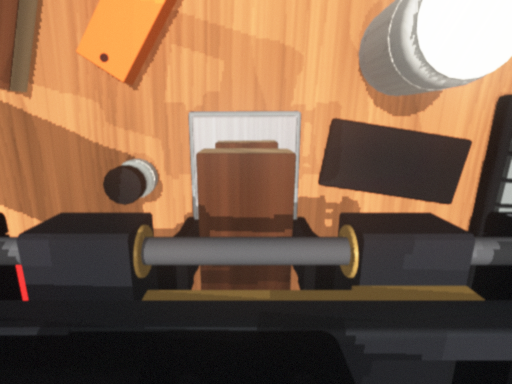

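```bash
python3 -c "
from h import *
for n,z,P in [('plate',.062,[(190,113),(300,112)]),('C',.086,[(215,142),(278,142)]),('B',.174,[(197,150),(294,150)])]:
  Q=[px('w4',u,v,z) for u,v in P]; print(n,np.round(Q,4)[:,:2].tolist(),((Q[0]+Q[1])/2).round(4))"
```

```text
plate [[0.6002, 0.0713], [0.6928, 0.0748]] [0.6465 0.073  0.062 ]
C [[0.6237, 0.0496], [0.673, 0.051]] [0.6484 0.0503 0.086 ]
B [[0.6238, 0.0522], [0.6712, 0.0535]] [0.6475 0.0529 0.174 ]
```

Emit:
servo_tool(targets=[[[-0.001, 0.0005, 0.02], [0, 0, 0]], [[-0.001, 0.0005, 0.04], [0, 0, 0]], [[-0.001, 0.0005, 0.055], [0, 0, 0]], [[-0.001, 0.0005, 0.061], [0, 0, 0]], [[-0.001, 0.0005, 0.0635], [0, 0, 0]], [[-0.001, 0.0005, 0.0635], [0, 0, 0]], [[-0.001, 0.0005, 0.0635], [0, 0, 0]]])

```text
time_s: 12.3
position: [0.6497, 0.0008, 0.0937]
tcp_rot: [[-0.029, 1.0, 0.002], [1.0, 0.029, -0.0], [-0.0, 0.002, -1.0]]
force: [0.4, -1.3, -1.3]
opening: 0.577
```

Emit:
servo_tool(targets=[[[0, 0, 0], [0, 0, 0]], [[0, 0, 0], [0, 0, 0]], [[0, 0, 0], [0, 0, 0]], [[0, 0, 0], [0, 0, 0]]], gripper=0.07)

```text
time_s: 12.8
position: [0.6492, 0.0008, 0.0932]
tcp_rot: [[-0.029, 1.0, 0.0], [1.0, 0.029, -0.0], [-0.0, 0.0, -1.0]]
force: [-0.2, -0.6, 0.6]
opening: 0.799
```

Emit:
servo_tool(targets=[[[0, 0, -0.015], [0, 0, 0]], [[0, 0, -0.04], [0, 0, 0]], [[0, 0, -0.08], [0, 0, 0]], [[0, 0, -0.1], [0, 0, 0]], [[0, 0, -0.1], [0, 0, 0]], [[0, 0, -0.1], [0, 0, 0]]])

```text
time_s: 13.55
position: [0.6485, 0.001, 0.1926]
tcp_rot: [[-0.029, 1.0, -0.001], [1.0, 0.029, 0.0], [0.0, -0.001, -1.0]]
force: [-0.5, -0.8, -0.8]
opening: 0.803
```

```bash
python3 -c "
from h import *
go(.4113,.1387,.17,-13.9)"
```

```text
t [0.1445, -0.2331, 0.0229] w [-0.0011, -0.0001, 0.2716]
```

Emit:
servo_tool(targets=[[[0.02, -0.03, 0], [0, 0, 0.04]], [[0.05, -0.08, 0.01], [0, 0, 0.12]], [[0.085, -0.14, 0.02], [0, 0, 0.2]], [[0.12, -0.195, 0.0225], [0, 0, 0.25]], [[0.14, -0.225, 0.0225], [0, 0, 0.271]], [[0.1445, -0.233, 0.0225], [0, 0, 0.271]], [[0.1445, -0.233, 0.0225], [0, 0, 0.271]], [[0.1445, -0.233, 0.0225], [0, 0, 0.271]], [[0.1445, -0.233, 0.0225], [0, 0, 0.271]], [[0.1445, -0.233, 0.0225], [0, 0, 0.271]]])

```text
time_s: 14.8
position: [0.4128, 0.1381, 0.1705]
tcp_rot: [[0.241, 0.971, 0.0], [0.971, -0.241, -0.0], [0.0, 0.0, -1.0]]
force: [-0.4, -0.2, 0.1]
opening: 0.802
```

```bash
python3 -c "
from h import *
a,_,T=cap('wrist','w5')
d=np.array([np.cos(np.radians(76.1)),np.sin(np.radians(76.1)),0])
c=np.array([.4113,.1387,.024]);print(proj('w5',c),proj('w5',c+.05*d),proj('w5',c-.05*d))
go(.4113,.1387,.0065,-13.9)"
```

```text
[243.33249838 182.47487875] [243.20577559 134.98409985] [243.44982885 226.4457782 ]
t [0.0002, -0.0014, 0.164] w [0.0002, -0.0, -0.0002]
```

View pics/w5.png

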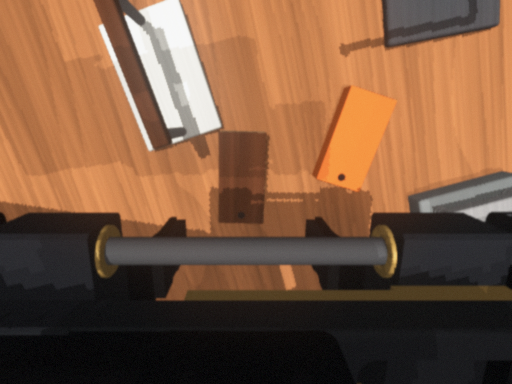

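The tamper bar stands close to the gripper body here, so I'll grasp this block 15 mm toward its other end.

Emit:
servo_tool(targets=[[[-0.012, -0.0015, 0.03], [0, 0, 0]], [[-0.012, -0.0015, 0.08], [0, 0, 0]], [[-0.012, -0.0015, 0.13], [0, 0, 0]], [[-0.012, -0.0015, 0.157], [0, 0, 0]], [[-0.012, -0.0015, 0.164], [0, 0, 0]], [[-0.012, -0.0015, 0.164], [0, 0, 0]]])

```text
time_s: 15.6
position: [0.408, 0.1272, 0.0066]
tcp_rot: [[0.24, 0.971, -0.0], [0.971, -0.24, 0.0], [-0.0, -0.0, -1.0]]
force: [1.0, 0.3, 0.4]
opening: 0.802
```

Emit:
servo_tool(targets=[[[0, 0, 0], [0, 0, 0]], [[0, 0, 0], [0, 0, 0]], [[0, 0, 0], [0, 0, 0]], [[0, 0, 0], [0, 0, 0]], [[0, 0, 0], [0, 0, 0]]], gripper=0.03)

```text
time_s: 16.23
position: [0.4077, 0.1273, 0.0073]
tcp_rot: [[0.24, 0.971, 0.001], [0.971, -0.24, 0.0], [0.0, 0.001, -1.0]]
force: [-0.3, 0.9, 6.3]
opening: 0.571
```

Emit:
servo_tool(targets=[[[0, 0, -0.02], [0, 0, 0]], [[0, 0, -0.06], [0, 0, 0]], [[0, 0, -0.11], [0, 0, 0]], [[0, 0, -0.16], [0, 0, 0]], [[0, 0, -0.17], [0, 0, 0]], [[0, 0, -0.17], [0, 0, 0]], [[0, 0, -0.17], [0, 0, 0]]])

```text
time_s: 17.1
position: [0.4064, 0.1272, 0.1751]
tcp_rot: [[0.24, 0.971, -0.004], [0.971, -0.24, -0.0], [-0.001, -0.003, -1.0]]
force: [-0.3, -0.5, -0.3]
opening: 0.571
```

```bash
python3 -c "
from h import *
go(.6496,-.0140,.177,1.6)"
```

```text
t [-0.0788, 0.2699, -0.0027] w [-0.0035, 0.0005, -0.27]
```

Emit:
servo_tool(targets=[[[-0.007, 0.025, 0], [0, 0, -0.02]], [[-0.022, 0.075, -0.002], [0, 0, -0.08]], [[-0.038, 0.13, -0.002], [0, 0, -0.14]], [[-0.054, 0.185, -0.002], [0, 0, -0.2]], [[-0.068, 0.232, -0.002], [0, 0, -0.25]], [[-0.076, 0.26, -0.002], [0, 0, -0.27]], [[-0.0788, 0.2687, -0.002], [0, 0, -0.27]], [[-0.0788, 0.2687, -0.002], [0, 0, -0.27]], [[-0.0788, 0.2687, -0.002], [0, 0, -0.27]], [[-0.0788, 0.2687, -0.002], [0, 0, -0.27]], [[-0.0788, 0.2687, -0.002], [0, 0, -0.27]], [[-0.0788, 0.2687, -0.002], [0, 0, -0.27]]])

```text
time_s: 18.6
position: [0.6495, -0.0134, 0.1789]
tcp_rot: [[-0.028, 1.0, 0.0], [1.0, 0.028, -0.0], [-0.0, 0.0, -1.0]]
force: [0.0, -1.1, -2.1]
opening: 0.57
```

```bash
python3 -c "
from h import *
a,_,T=cap('wrist','w6')
s=telemetry.read_state();print(np.round(s['position'],4))
go(.6496,-.0140,.117,1.6)"
```

```text
[ 0.6496 -0.0135  0.1788]
t [-0.0005, -0.0, 0.0618] w [0.0003, 0.0, 0.0002]
```

View pics/w6.png

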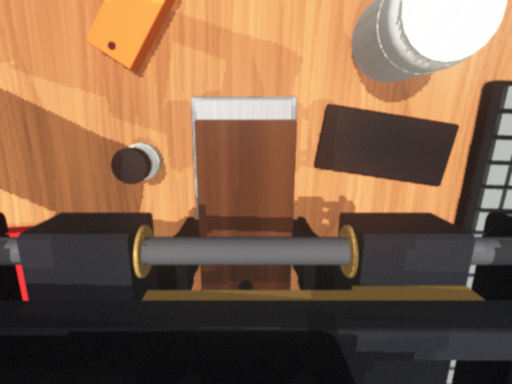

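```bash
python3 -c "
from h import *
for n,z,P in [('plate',.062,[(193,98),(296,97)]),('A',.196,[(196,120),(296,120)])]:
  Q=[px('w6',u,v,z) for u,v in P]; print(n,np.round(Q,4)[:,:2].tolist(),((Q[0]+Q[1])/2).round(4))"
```

```text
plate [[0.6004, 0.0697], [0.6934, 0.0731]] [0.6469 0.0714 0.062 ]
A [[0.6247, 0.0512], [0.6724, 0.0526]] [0.6485 0.0519 0.196 ]
```

Emit:
servo_tool(targets=[[[-0.001, -0.0005, 0.02], [0, 0, 0]], [[-0.001, -0.0005, 0.04], [0, 0, 0]], [[-0.001, -0.0005, 0.054], [0, 0, 0]], [[-0.001, -0.0005, 0.06], [0, 0, 0]], [[-0.001, -0.0005, 0.062], [0, 0, 0]], [[-0.001, -0.0005, 0.062], [0, 0, 0]], [[-0.001, -0.0005, 0.062], [0, 0, 0]]])

```text
time_s: 19.52
position: [0.6494, -0.0147, 0.1173]
tcp_rot: [[-0.028, 1.0, 0.001], [1.0, 0.028, -0.0], [-0.0, 0.001, -1.0]]
force: [-1.5, -0.0, 1.3]
opening: 0.568
```

Emit:
servo_tool(targets=[[[0, 0, 0], [0, 0, 0]], [[0, 0, 0], [0, 0, 0]], [[0, 0, 0], [0, 0, 0]], [[0, 0, 0], [0, 0, 0]]], gripper=0.07)

```text
time_s: 20.02
position: [0.6493, -0.0147, 0.1165]
tcp_rot: [[-0.028, 1.0, 0.0], [1.0, 0.028, -0.0], [-0.0, 0.0, -1.0]]
force: [-0.4, -0.1, -0.3]
opening: 0.798
```

Emit:
servo_tool(targets=[[[0, 0, -0.015], [0, 0, 0]], [[0, 0, -0.04], [0, 0, 0]], [[0, 0, -0.08], [0, 0, 0]], [[0, 0, -0.13], [0, 0, 0]], [[0, 0, -0.14], [0, 0, 0]], [[0, 0, -0.14], [0, 0, 0]], [[0, 0, -0.14], [0, 0, 0]]])

```text
time_s: 20.9
position: [0.648, -0.0144, 0.2549]
tcp_rot: [[-0.028, 1.0, -0.003], [1.0, 0.028, 0.001], [0.001, -0.003, -1.0]]
force: [-1.5, -0.0, 0.0]
opening: 0.808
```

```bash
python3 -c "
from h import *
go(.3567,.2612,.25,4.4)"
```

```text
t [0.2837, -0.2835, 0.0061] w [-0.0034, -0.0008, -0.0488]
```

Emit:
servo_tool(targets=[[[0.03, -0.03, 0], [0, 0, 0]], [[0.075, -0.075, 0], [0, 0, -0.01]], [[0.12, -0.12, 0], [0, 0, -0.02]], [[0.165, -0.165, 0], [0, 0, -0.03]], [[0.21, -0.21, 0], [0, 0, -0.04]], [[0.25, -0.25, 0.003], [0, 0, -0.048]], [[0.275, -0.275, 0.005], [0, 0, -0.048]], [[0.2837, -0.2822, 0.005], [0, 0, -0.048]], [[0.2837, -0.2822, 0.005], [0, 0, -0.048]], [[0.2837, -0.2822, 0.005], [0, 0, -0.048]], [[0.2837, -0.2822, 0.005], [0, 0, -0.048]]], gripper=0.05)

```text
time_s: 22.28
position: [0.3602, 0.2604, 0.2514]
tcp_rot: [[-0.074, 0.997, 0.0], [0.997, 0.074, -0.0], [-0.0, 0.0, -1.0]]
force: [-0.6, -0.0, 0.8]
opening: 0.576
```

```bash
python3 -c "
from h import *
a,_,T=cap('wrist','w7')
b,_,_=cap('top','top1')
c=cv2.resize(b[100:240,200:330],None,fx=2.743,fy=2.743,interpolation=cv2.INTER_CUBIC)
c=cv2.resize(c,(288,384))
cv2.imwrite('pics/w7b.png',np.hstack([a,c]))
s=telemetry.read_state();print(np.round(s['position'],4))
u=np.array([np.cos(np.radians(94.4)),np.sin(np.radians(94.4)),0]);p=np.array([.3567,.2612,.105])
print(proj('w7',p),proj('w7',p+.065*u),proj('w7',p-.065*u))
go(.3567,.2612,.079,4.4)"
```

```text
[0.3599 0.2605 0.2515]
[241.69067756 181.45695342] [241.29201532 118.85595006] [242.051287   238.08261372]
t [0.001, -0.0032, 0.1725] w [0.0, 0.0001, -0.0023]
```

View pics/w7b.png

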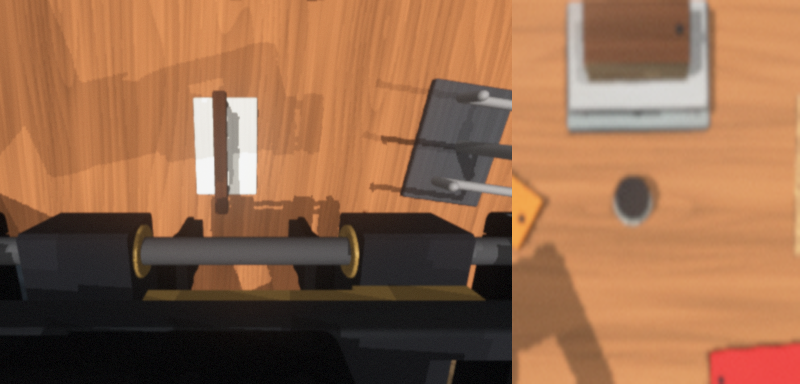

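The tamper has been knocked: its bar now runs from (219,91) to (222,213) instead of (241,119) to (242,238). I'll re-measure it.

```bash
python3 -c "
from h import *
for n,z,P in [('bar',.105,[(219,91),(222,213)]),('sole',.014,[(194,98),(257,98),(257,194),(197,195)])]:
  Q=np.array([px('w7',u,v,z) for u,v in P])[:,:2]; print(n,Q.round(4).tolist(),Q.mean(0).round(4))
  d=Q[0]-Q[-1]; print(np.degrees(np.arctan2(d[1],d[0])),np.linalg.norm(d))
  if len(Q)==4: d=Q[1]-Q[2]; print(np.degrees(np.arctan2(d[1],d[0])))
"
```

```text
bar [[0.3277, 0.3512], [0.3376, 0.2243]] [0.3327 0.2877]
94.45456878915718 0.1272966492480613
sole [[0.2875, 0.3477], [0.3689, 0.3537], [0.3796, 0.2258], [0.2958, 0.2182]] [0.333  0.2864]
93.64458359381443 0.12981318886262516
94.76674600659241
```

Emit:
servo_tool(targets=[[[0.015, -0.013, 0.02], [0, 0, 0]], [[0.0284, -0.025, 0.06], [0, 0, 0]], [[0.0284, -0.025, 0.08], [0, 0, 0]], [[0.0284, -0.025, 0.12], [0, 0, 0]], [[0.0284, -0.025, 0.155], [0, 0, 0]], [[0.0284, -0.025, 0.17], [0, 0, 0]], [[0.0284, -0.025, 0.1725], [0, 0, 0]], [[0.0284, -0.025, 0.1725], [0, 0, 0]], [[0.0284, -0.025, 0.1725], [0, 0, 0]]])

```text
time_s: 23.5
position: [0.3328, 0.2877, 0.0798]
tcp_rot: [[-0.076, 0.997, 0.002], [0.997, 0.076, 0.001], [0.001, 0.002, -1.0]]
force: [0.0, 0.5, 0.2]
opening: 0.577
```

```bash
python3 -c "
from h import *
s=telemetry.read_state();print(np.round(s['position'],4))
a,_,T=cap('wrist','w8')
go(.333,.287,.079,4.4)"
```

```text
[0.3328 0.2877 0.0798]
t [-0.0007, 0.0002, 0.0008] w [0.0019, -0.0008, -0.0009]
```

View pics/w8.png

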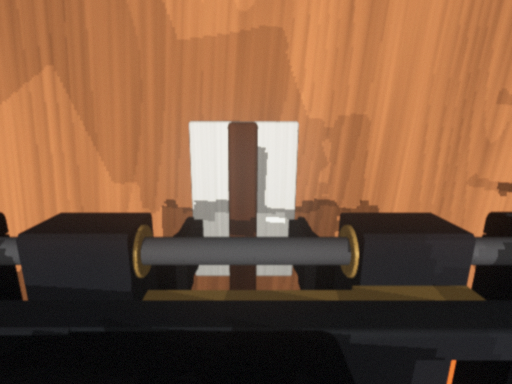

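Emit:
servo_tool(targets=[[[0, 0, 0], [0, 0, 0]], [[0, 0, 0], [0, 0, 0]], [[0, 0, 0], [0, 0, 0]], [[0, 0, 0], [0, 0, 0]], [[0, 0, 0], [0, 0, 0]], [[0, 0, 0], [0, 0, 0]], [[0, 0, 0], [0, 0, 0]]], gripper=0.0)

```text
time_s: 24.42
position: [0.3316, 0.2873, 0.0789]
tcp_rot: [[-0.076, 0.997, -0.001], [0.997, 0.076, -0.0], [-0.0, -0.001, -1.0]]
force: [-1.7, -0.5, -0.9]
opening: 0.16
```

Emit:
servo_tool(targets=[[[0, 0, -0.01], [0, 0, 0]], [[0, 0, -0.03], [0, 0, 0]], [[0, 0, -0.06], [0, 0, 0]], [[0, 0, -0.1], [0, 0, 0]], [[0, 0, -0.14], [0, 0, 0]], [[0, 0, -0.17], [0, 0, 0]], [[0, 0, -0.185], [0, 0, 0]], [[0, 0, -0.19], [0, 0, 0]], [[0, 0, -0.19], [0, 0, 0]], [[0, 0, -0.19], [0, 0, 0]], [[0, 0, -0.19], [0, 0, 0]]])

```text
time_s: 25.8
position: [0.3317, 0.2872, 0.2683]
tcp_rot: [[-0.076, 0.997, -0.002], [0.997, 0.076, -0.001], [-0.001, -0.002, -1.0]]
force: [-0.7, -0.0, -4.5]
opening: 0.155
```

```bash
python3 -c "
from h import *
P=[px('w8',u,v,.105) for u,v in [(229,123),(257,123)]];print(np.round(P,4))
P=[px('w8',u,v,.014) for u,v in [(190,122),(298,122)]];print(np.round(P,4))
go(.649,.001,.27,1.6)"
```

```text
[[0.321  0.351  0.105 ]
 [0.3337 0.3519 0.105 ]]
[[0.287  0.3482 0.014 ]
 [0.3681 0.3543 0.014 ]]
t [-0.3095, 0.2947, -0.0021] w [-0.0018, 0.0008, 0.0481]
```

Emit:
servo_tool(targets=[[[-0.025, 0.024, 0], [0, 0, 0.004]], [[-0.065, 0.062, 0], [0, 0, 0.01]], [[-0.105, 0.1, 0], [0, 0, 0.017]], [[-0.145, 0.138, 0], [0, 0, 0.024]], [[-0.185, 0.176, 0], [0, 0, 0.03]], [[-0.225, 0.214, 0], [0, 0, 0.036]], [[-0.265, 0.252, 0], [0, 0, 0.042]], [[-0.295, 0.28, 0], [0, 0, 0.048]], [[-0.309, 0.294, 0], [0, 0, 0.048]], [[-0.309, 0.294, 0], [0, 0, 0.048]], [[-0.309, 0.294, 0], [0, 0, 0.048]], [[-0.309, 0.294, 0], [0, 0, 0.048]]])

```text
time_s: 27.3
position: [0.6477, 0.0028, 0.2689]
tcp_rot: [[-0.029, 1.0, -0.001], [1.0, 0.029, 0.001], [0.001, -0.001, -1.0]]
force: [-0.2, -1.5, -4.2]
opening: 0.156
```

Emit:
servo_tool(targets=[[[0, 0, 0.01], [0, 0, 0]], [[0, 0, 0.025], [0, 0, 0]], [[0, 0, 0.035], [0, 0, 0]], [[0, 0, 0.04], [0, 0, 0]], [[0, 0, 0.04], [0, 0, 0]], [[0, 0, 0.04], [0, 0, 0]], [[0, 0, 0.04], [0, 0, 0]]])

```text
time_s: 28.18
position: [0.6491, 0.0016, 0.2296]
tcp_rot: [[-0.028, 1.0, 0.001], [1.0, 0.028, -0.0], [-0.0, 0.001, -1.0]]
force: [-0.2, -0.0, -5.5]
opening: 0.151
```

```bash
python3 -c "
from h import *
s=telemetry.read_state();print(np.round(s['position'],4),np.round(s['tcp_rot'],4).tolist(),np.round(s['moment'],2))
a,_,T=cap('wrist','w9'); b,_,_=cap('scene','sc9')
c=b[190:300,200:340]; c=cv2.resize(c,(288,226),interpolation=cv2.INTER_CUBIC); c=np.vstack([c,np.zeros((158,288,3),np.uint8)])
cv2.imwrite('pics/w9b.png',np.hstack([a,c]))
go(.649,.0015,.213,1.6)"
```

```text
[0.6491 0.0016 0.2296] [[-0.0279, 0.9996, 0.0012], [0.9996, 0.0279, -0.0002], [-0.0002, 0.0012, -1.0]] [ 0.03 -0.06 -0.03]
t [-0.0001, 0.0001, 0.0165] w [0.0008, 0.0002, 0.0001]
```

View pics/w9b.png

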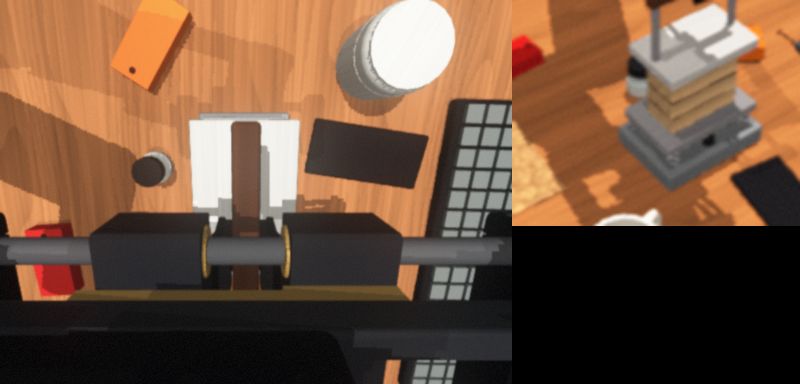

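Emit:
servo_tool(targets=[[[0, 0, 0.005], [0, 0, 0]], [[0, 0, 0.01], [0, 0, 0]], [[0, 0, 0.014], [0, 0, 0]], [[0, 0, 0.016], [0, 0, 0]], [[0, 0, 0.018], [0, 0, 0]], [[0, 0, 0.02], [0, 0, 0]], [[0, 0, 0.022], [0, 0, 0]], [[0, 0, 0.024], [0, 0, 0]], [[0, 0, 0.024], [0, 0, 0]], [[0, 0, 0.024], [0, 0, 0]]])

```text
time_s: 29.52
position: [0.6493, 0.0016, 0.2059]
tcp_rot: [[-0.028, 1.0, 0.002], [1.0, 0.028, -0.0], [-0.0, 0.002, -1.0]]
force: [-0.3, -0.6, 3.8]
opening: 0.157
```

```bash
python3 -c "
from h import *
s=telemetry.read_state();print(np.round(s['position'],4),np.round(s['tcp_rot'],4).tolist(),np.round(s['moment'],2),np.round(s['force'],1))"
```

```text
[0.6493 0.0016 0.2059] [[-0.028, 0.9996, 0.0017], [0.9996, 0.028, -0.0003], [-0.0003, 0.0017, -1.0]] [-0.04  0.01 -0.04] [-0.3 -0.6  3.8]
```

Emit:
servo_tool(targets=[[[0, 0, 0.001], [0, 0, 0]], [[0, 0, 0.002], [0, 0, 0]], [[0, 0, 0.003], [0, 0, 0]], [[0, 0, 0.004], [0, 0, 0]], [[0, 0, 0.005], [0, 0, 0]], [[0, 0, 0.0055], [0, 0, 0]], [[0, 0, 0.0055], [0, 0, 0]]])

```text
time_s: 30.4
position: [0.6499, 0.0015, 0.2014]
tcp_rot: [[-0.028, 1.0, 0.003], [1.0, 0.028, -0.001], [-0.001, 0.003, -1.0]]
force: [-1.2, 0.1, 10.1]
opening: 0.156
```

Emit:
servo_tool(targets=[[[0, 0, 0.0005], [0, 0, 0]], [[0, 0, 0.001], [0, 0, 0]], [[0, 0, 0.001], [0, 0, 0]], [[0, 0, 0.001], [0, 0, 0]]])

```text
time_s: 30.9
position: [0.6499, 0.0015, 0.2007]
tcp_rot: [[-0.028, 1.0, 0.004], [1.0, 0.028, -0.001], [-0.001, 0.004, -1.0]]
force: [-0.6, -0.3, 9.3]
opening: 0.156
```

```bash
python3 -c "
from h import *
s=telemetry.read_state();print(np.round(s['position'],4),np.round(s['tcp_rot'],4).tolist(),np.round(s['moment'],2),np.round(s['force'],1))"
```

```text
[0.6499 0.0015 0.2007] [[-0.0281, 0.9996, 0.0037], [0.9996, 0.0281, -0.0007], [-0.0008, 0.0037, -1.0]] [-0.02  0.22 -0.01] [-0.6 -0.3  9.3]
```

Emit:
servo_tool(targets=[[[0, 0, 0.0005], [0, 0, 0]], [[0, 0, 0.001], [0, 0, 0]], [[0, 0, 0.001], [0, 0, 0]], [[0, 0, 0.001], [0, 0, 0]]])

```text
time_s: 31.4
position: [0.6504, 0.0014, 0.2006]
tcp_rot: [[-0.028, 1.0, 0.005], [1.0, 0.028, -0.001], [-0.001, 0.005, -1.0]]
force: [-1.6, -0.0, 13.0]
opening: 0.155
```

Emit:
servo_tool(targets=[[[0, 0, 0.0005], [0, 0, 0]], [[0, 0, 0.001], [0, 0, 0]], [[0, 0, 0.001], [0, 0, 0]], [[0, 0, 0.001], [0, 0, 0]]])

```text
time_s: 31.9
position: [0.6508, 0.0013, 0.2005]
tcp_rot: [[-0.028, 1.0, 0.006], [1.0, 0.028, -0.001], [-0.001, 0.006, -1.0]]
force: [-1.9, 0.6, 16.5]
opening: 0.151
```

```bash
python3 -c "
from h import *
s=telemetry.read_state();print(np.round(s['position'],4),np.round(s['tcp_rot'],4).tolist(),np.round(s['moment'],2),np.round(s['force'],1))"
```

```text
[0.6508 0.0013 0.2005] [[-0.0281, 0.9996, 0.0064], [0.9996, 0.0281, -0.0011], [-0.0013, 0.0064, -1.0]] [-0.01  0.47 -0.02] [-1.9  0.6 16.5]
```

Emit:
servo_tool(targets=[[[0, -0.0008, 0.0005], [0.003, 0, 0]], [[0, -0.0015, 0.001], [0.006, 0.001, 0]], [[0, -0.0015, 0.001], [0.006, 0.001, 0]], [[0, -0.0015, 0.001], [0.006, 0.001, 0]]])

```text
time_s: 32.4
position: [0.6504, 0.0012, 0.2005]
tcp_rot: [[-0.028, 1.0, 0.003], [1.0, 0.028, -0.001], [-0.001, 0.003, -1.0]]
force: [-1.6, -0.1, 20.0]
opening: 0.156
```

```bash
python3 -c "
from h import *
s=telemetry.read_state();print(np.round(s['position'],4),np.round(s['tcp_rot'],4).tolist(),np.round(s['moment'],2),np.round(s['force'],1))
b,_,_=cap('scene','sc10')
c=b[170:300,190:350]; cv2.imwrite('pics/sc10b.png',cv2.resize(c,None,fx=4,fy=4,interpolation=cv2.INTER_CUBIC))"
```

```text
[0.6504 0.0012 0.2005] [[-0.028, 0.9996, 0.0034], [0.9996, 0.028, -0.0006], [-0.0007, 0.0034, -1.0]] [-0.09  0.27  0.01] [-1.6 -0.1 20. ]
```

View pics/sc10b.png

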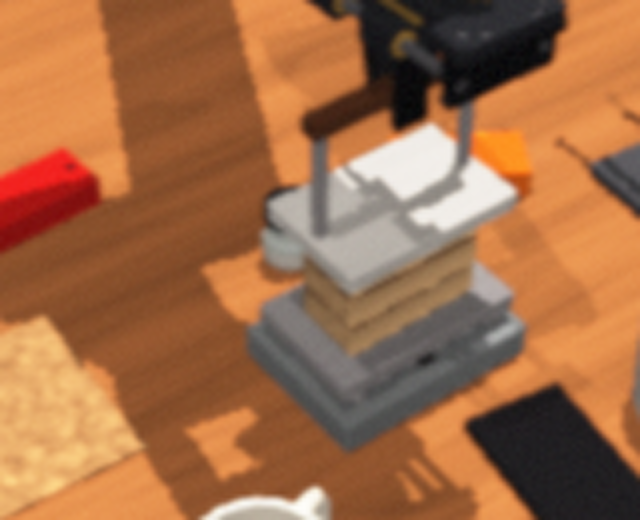

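The plate is down and looks level. I'll make one small levelling trim, then hold for about 3 s.

Emit:
servo_tool(targets=[[[0, -0.0005, 0.0003], [0.002, 0, 0]], [[0, -0.001, 0.0005], [0.004, 0, 0]], [[0, -0.001, 0.0005], [0.004, 0, 0]], [[0, -0.001, 0.0005], [0.004, 0, 0]], [[0, -0.001, 0.0005], [0.004, 0, 0]], [[0, -0.001, 0.0005], [0.004, 0, 0]], [[0, -0.001, 0.0005], [0.004, 0, 0]], [[0, -0.001, 0.0005], [0.004, 0, 0]], [[0, -0.001, 0.0005], [0.004, 0, 0]], [[0, -0.001, 0.0005], [0.004, 0, 0]], [[0, -0.001, 0.0005], [0.004, 0, 0]], [[0, -0.001, 0.0005], [0.004, 0, 0]]])

```text
time_s: 33.95
position: [0.6501, 0.0011, 0.2005]
tcp_rot: [[-0.028, 1.0, 0.001], [1.0, 0.028, -0.001], [-0.001, 0.001, -1.0]]
force: [0.3, 0.6, 18.9]
opening: 0.16
```

Emit:
servo_tool(targets=[[[0, 0, 0], [0, 0, 0]], [[0, 0, 0], [0, 0, 0]], [[0, 0, 0], [0, 0, 0]], [[0, 0, 0], [0, 0, 0]], [[0, 0, 0], [0, 0, 0]], [[0, 0, 0], [0, 0, 0]], [[0, 0, 0], [0, 0, 0]], [[0, 0, 0], [0, 0, 0]], [[0, 0, 0], [0, 0, 0]], [[0, 0, 0], [0, 0, 0]], [[0, 0, 0], [0, 0, 0]], [[0, 0, 0], [0, 0, 0]]])

```text
time_s: 35.45
position: [0.6501, 0.0011, 0.2005]
tcp_rot: [[-0.028, 1.0, 0.001], [1.0, 0.028, -0.001], [-0.001, 0.001, -1.0]]
force: [-0.1, 0.6, 19.5]
opening: 0.159
```

Emit:
servo_tool(targets=[[[0, 0, 0], [0, 0, 0]], [[0, 0, 0], [0, 0, 0]], [[0, 0, 0], [0, 0, 0]], [[0, 0, 0], [0, 0, 0]]])

```text
time_s: 35.95
position: [0.6501, 0.0011, 0.2005]
tcp_rot: [[-0.028, 1.0, 0.001], [1.0, 0.028, -0.001], [-0.001, 0.001, -1.0]]
force: [-0.9, -0.3, 20.0]
opening: 0.155
```

```bash
python3 -c "
from h import *
s=telemetry.read_state();print(np.round(s['position'],4),np.round(s['tcp_rot'],4).tolist(),np.round(s['moment'],2),np.round(s['force'],1))"
```

```text
[0.6501 0.0011 0.2005] [[-0.0279, 0.9996, 0.0013], [0.9996, 0.0279, -0.0009], [-0.0009, 0.0012, -1.0]] [ 0.06  0.06 -0.01] [-0.9 -0.3 20. ]
```

Emit:
servo_tool(targets=[[[0, 0, -0.002], [0, 0, 0]], [[0, 0.001, -0.004], [-0.005, 0, 0]], [[0, 0.0015, -0.006], [-0.008, 0, 0]], [[0, 0.002, -0.009], [-0.01, -0.001, 0]], [[0, 0.002, -0.012], [-0.01, -0.001, 0]], [[0, 0.002, -0.016], [-0.01, -0.001, 0]], [[0, 0.002, -0.02], [-0.01, -0.001, 0]], [[0, 0.002, -0.03], [-0.01, -0.001, 0]], [[0, 0.002, -0.05], [-0.01, -0.001, 0]], [[0, 0.002, -0.07], [-0.01, -0.001, 0]], [[0, 0.002, -0.08], [-0.01, -0.001, 0]], [[0, 0.002, -0.08], [-0.01, -0.001, 0]]])

```text
time_s: 37.45
position: [0.6491, 0.0016, 0.2754]
tcp_rot: [[-0.028, 1.0, 0.001], [1.0, 0.028, -0.0], [-0.0, 0.001, -1.0]]
force: [-0.5, 0.1, -5.6]
opening: 0.16
```

```bash
python3 -c "
from h import *
s=telemetry.read_state();print(np.round(s['position'],4),np.round(s['tcp_rot'],4).tolist(),np.round(s['force'],1))
h=np.array([.560,.314]);d=np.array([np.cos(np.radians(-3.8)),np.sin(np.radians(-3.8))])
p=h-.13*d;print(p)
go(p[0],p[1],.273,-3.8)"
```

```text
[0.6491 0.0016 0.2754] [[-0.028, 0.9996, 0.0006], [0.9996, 0.028, -0.0001], [-0.0001, 0.0006, -1.0]] [-0.5  0.1 -5.6]
[0.43028581 0.32261561]
t [0.327, -0.2097, 0.0022] w [0.0006, 0.0, 0.0944]
```

Emit:
servo_tool(targets=[[[0.01, -0.025, 0], [0, 0, 0.01]], [[0.025, -0.07, 0], [0, 0, 0.03]], [[0.05, -0.115, 0], [0, 0, 0.05]], [[0.08, -0.155, 0], [0, 0, 0.07]], [[0.12, -0.185, 0], [0, 0, 0.09]], [[0.165, -0.2, 0], [0, 0, 0.094]], [[0.21, -0.21, 0], [0, 0, 0.094]], [[0.255, -0.21, 0], [0, 0, 0.094]], [[0.295, -0.21, 0.002], [0, 0, 0.094]], [[0.32, -0.21, 0.002], [0, 0, 0.094]], [[0.327, -0.2095, 0.002], [0, 0, 0.094]], [[0.327, -0.2095, 0.002], [0, 0, 0.094]]])

```text
time_s: 38.95
position: [0.43, 0.322, 0.2724]
tcp_rot: [[0.065, 0.998, -0.001], [0.998, -0.065, -0.002], [-0.002, -0.001, -1.0]]
force: [0.0, -0.8, -5.3]
opening: 0.153
```

Emit:
servo_tool(targets=[[[0, 0, 0.015], [0, 0, 0]], [[0, 0, 0.04], [0, 0, 0]], [[0, 0, 0.06], [0, 0, 0]], [[0, 0, 0.076], [0, 0, 0]], [[0, 0, 0.081], [0, 0, 0]], [[0, 0, 0.081], [0, 0, 0]], [[0, 0, 0.081], [0, 0, 0]]])

```text
time_s: 39.83
position: [0.431, 0.3226, 0.1926]
tcp_rot: [[0.066, 0.998, 0.001], [0.998, -0.066, 0.001], [0.001, 0.001, -1.0]]
force: [-0.3, 0.1, -5.5]
opening: 0.158
```

```bash
python3 -c "
from h import *
s=telemetry.read_state();print(np.round(s['position'],4),np.round(s['tcp_rot'],4).tolist(),np.round(s['force'],1))
a,_,_=cap('wrist','w11');b,_,_=cap('top','top11');c,_,_=cap('scene','sc11')
q=cv2.resize(b[60:252,60:204],(288,384),interpolation=cv2.INTER_CUBIC)
q2=cv2.resize(c[110:240,260:420],(512,216),interpolation=cv2.INTER_CUBIC)
cv2.imwrite('pics/w11b.png',np.vstack([np.hstack([a,q]),np.hstack([q2,np.zeros((216,288,3),np.uint8)])]))
go(.560,.314,.193,-3.8)"
```

```text
[0.431  0.3226 0.1926] [[0.0663, 0.9978, 0.0014], [0.9978, -0.0663, 0.0006], [0.0007, 0.0013, -1.0]] [-0.3  0.1 -5.5]
t [-0.0002, 0.1295, -0.0001] w [0.0013, -0.0007, 0.0004]
```

View pics/w11b.png

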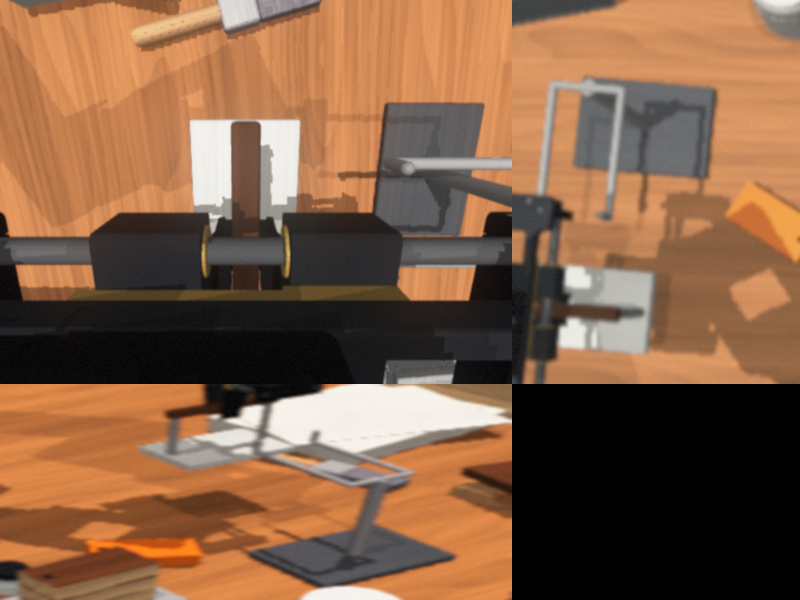

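```bash
python3 -c "
from h import *
p=px('w11',403,165,.194);print(p)
print(proj('w11',[.5242,.3478,.194]))
h=np.array([.560,.314]);d=np.array([.9978,-.0663]);e=np.array([.0663,.9978]);print(h-.038*d+.034*e)"
```

```text
[0.52078697 0.3579862  0.194     ]
[408.00929854 182.68077376]
[0.5243378 0.3504446]
```

Emit:
servo_tool(targets=[[[0.001, 0.012, 0], [0, 0, 0]], [[0.002, 0.03, 0], [0, 0, 0]], [[0.002, 0.05, 0], [0, 0, 0]], [[0.002, 0.07, 0], [0, 0, 0]], [[0.002, 0.09, 0], [0, 0, 0]], [[0.002, 0.11, 0], [0, 0, 0]], [[0.002, 0.122, 0], [0, 0, 0]], [[0.002, 0.128, 0], [0, 0, 0]], [[0.002, 0.128, 0], [0, 0, 0]], [[0.002, 0.128, 0], [0, 0, 0]], [[0.002, 0.128, 0], [0, 0, 0]]])

```text
time_s: 41.35
position: [0.5576, 0.3163, 0.1921]
tcp_rot: [[0.065, 0.998, -0.0], [0.998, -0.065, -0.0], [-0.0, -0.0, -1.0]]
force: [-0.4, 0.9, -4.8]
opening: 0.156
```

```bash
python3 -c "
from h import *
s=telemetry.read_state();print(np.round(s['position'],4),np.round(s['force'],1),np.round(s['moment'],2))
a,_,_=cap('wrist','w12');b,_,_=cap('top','top12')
q=cv2.resize(b[60:252,60:204],(288,384),interpolation=cv2.INTER_CUBIC)
cv2.imwrite('pics/w12b.png',np.hstack([a,q]))
go(.559,.316,.162,-3.8)"
```

```text
[0.5576 0.3163 0.1921] [-0.4  0.9 -4.8] [ 0.03 -0.09  0.03]
t [-0.0003, 0.0012, 0.0302] w [-0.0002, 0.0, 0.0008]
```

View pics/w12b.png

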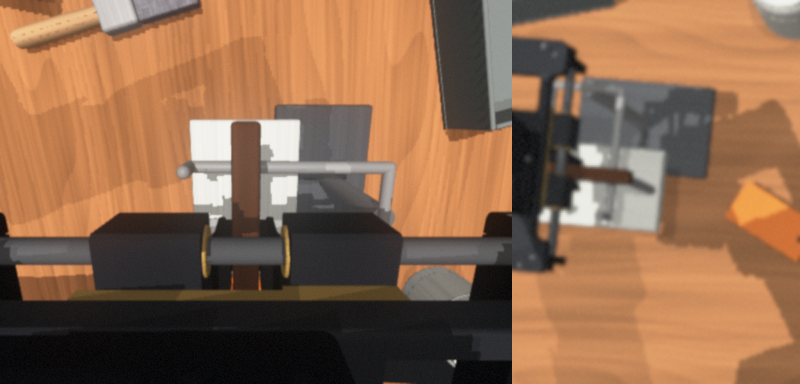

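```bash
python3 -c "
from h import *
e=np.array([.0663,.9978]);d=np.array([.9978,-.0663]);t=np.array([.5576,.3163])
for n,u,v,z in [('tip',183,168,.194),('back',390,167,.174),('prong@bar',246,167,.174),('barend',246,122,.219),('foot1',275,106,.012),('foot2',371,106,.012)]:
  p=px('w12',u,v,z)[:2];print(n,p.round(4),'rel along d,e',((p-t)@d).round(4),((p-t)@e).round(4))"
```

```text
tip [0.5266 0.3582] rel along d,e -0.0337 0.0398
back [0.6496 0.3475] rel along d,e 0.0897 0.0372
prong@bar [0.561  0.3533] rel along d,e 0.0009 0.0372
barend [0.5627 0.3806] rel along d,e 0.0008 0.0645
foot1 [0.5963 0.3941] rel along d,e 0.0335 0.0802
foot2 [0.7033 0.387 ] rel along d,e 0.1407 0.0802
```

Emit:
servo_tool(targets=[[[0.001, 0.0015, 0.004], [0, 0, 0]], [[0.002, 0.0025, 0.01], [0, 0, 0]], [[0.002, 0.0025, 0.016], [0, 0, 0]], [[0.002, 0.0025, 0.021], [0, 0, 0]], [[0.002, 0.0025, 0.025], [0, 0, 0]], [[0.002, 0.0025, 0.027], [0, 0, 0]], [[0.002, 0.0025, 0.0285], [0, 0, 0]], [[0.002, 0.0025, 0.0285], [0, 0, 0]], [[0.002, 0.0025, 0.0285], [0, 0, 0]]])

```text
time_s: 42.58
position: [0.5611, 0.3181, 0.1638]
tcp_rot: [[0.066, 0.998, 0.0], [0.998, -0.066, 0.0], [0.0, 0.0, -1.0]]
force: [-0.4, 0.2, -4.7]
opening: 0.158
```

Emit:
servo_tool(targets=[[[0, 0, 0.0007], [0, 0, 0]], [[0, 0, 0.0015], [0, 0, 0]], [[0, 0, 0.002], [0, 0, 0]], [[0, 0, 0.002], [0, 0, 0]], [[0, 0, 0.002], [0, 0, 0]]])

```text
time_s: 43.2
position: [0.5611, 0.3181, 0.1619]
tcp_rot: [[0.066, 0.998, 0.001], [0.998, -0.066, 0.0], [0.0, 0.001, -1.0]]
force: [-1.1, 0.1, -0.6]
opening: 0.158
```

Emit:
servo_tool(targets=[[[0, 0, 0.0003], [0, 0, 0]], [[0, 0, 0.0003], [0, 0, 0]], [[0, 0, 0.0003], [0, 0, 0]], [[0, 0, 0.0003], [0, 0, 0]], [[0, 0, 0.0003], [0, 0, 0]]], gripper=0.04)

```text
time_s: 43.82
position: [0.561, 0.318, 0.1613]
tcp_rot: [[0.066, 0.998, 0.0], [0.998, -0.066, 0.0], [0.0, 0.0, -1.0]]
force: [0.1, 0.6, 0.4]
opening: 0.452
```

Emit:
servo_tool(targets=[[[0, 0, -0.005], [0, 0, 0]], [[0, 0, -0.015], [0, 0, 0]], [[0, 0, -0.03], [0, 0, 0]], [[0, 0, -0.06], [0, 0, 0]], [[0, 0, -0.1], [0, 0, 0]], [[0, 0, -0.12], [0, 0, 0]], [[0, 0, -0.12], [0, 0, 0]], [[0, 0, -0.12], [0, 0, 0]]])

```text
time_s: 44.82
position: [0.5603, 0.3178, 0.2807]
tcp_rot: [[0.066, 0.998, -0.001], [0.998, -0.066, -0.0], [-0.001, -0.001, -1.0]]
force: [0.1, 0.3, 0.1]
opening: 0.456
```

```bash
python3 -c "
from h import *
a,_,_=cap('wrist','w13')
b,_,_=cap('scene','sc13')
q=cv2.resize(b[110:270,230:430],(480,384),interpolation=cv2.INTER_CUBIC)
cv2.imwrite('pics/w13b.png',np.hstack([a[:,:320],q]))
go(.649,.001,.18,1.6)"
```

```text
t [-0.31, 0.1099, 0.0999] w [-0.0027, 0.001, -0.094]
```

View pics/w13b.png

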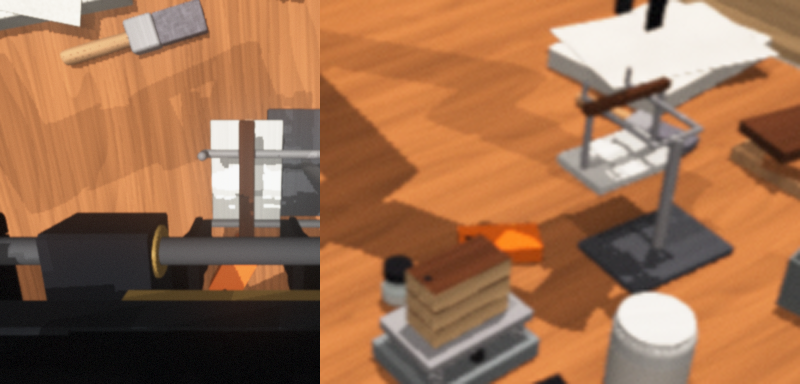

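The tamper hangs across both prongs, the plate has sprung back, and the pile is still square. Now I'll unload the blocks onto the mat. The viewing budget is used up, so from here I check with image code.

Emit:
servo_tool(targets=[[[-0.03, 0.01, 0], [0, 0, 0]], [[-0.08, 0.028, 0], [0, 0, -0.02]], [[-0.13, 0.046, 0.01], [0, 0, -0.04]], [[-0.18, 0.064, 0.03], [0, 0, -0.06]], [[-0.23, 0.082, 0.05], [0, 0, -0.08]], [[-0.275, 0.097, 0.07], [0, 0, -0.094]], [[-0.302, 0.107, 0.09], [0, 0, -0.094]], [[-0.31, 0.1094, 0.1], [0, 0, -0.094]], [[-0.31, 0.1094, 0.1], [0, 0, -0.094]], [[-0.31, 0.1094, 0.1], [0, 0, -0.094]], [[-0.31, 0.1094, 0.1], [0, 0, -0.094]]], gripper=0.072)

```text
time_s: 46.3
position: [0.6498, 0.0029, 0.1823]
tcp_rot: [[-0.03, 1.0, 0.002], [1.0, 0.03, -0.0], [-0.0, 0.002, -1.0]]
force: [-0.2, 0.0, 0.1]
opening: 0.824
```

```bash
python3 -c "
from h import *
s=telemetry.read_state();print(np.round(s['position'],4))
go(.6493,.001,.1175,1.6)"
```

```text
[0.6498 0.0029 0.1823]
t [-0.0018, -0.0007, 0.0648] w [0.0015, 0.0001, 0.0019]
```

Emit:
servo_tool(targets=[[[-0.002, 0, 0.02], [0, 0, 0.002]], [[-0.002, 0, 0.04], [0, 0, 0.002]], [[-0.002, 0, 0.055], [0, 0, 0.002]], [[-0.002, 0, 0.063], [0, 0, 0.002]], [[-0.002, 0, 0.065], [0, 0, 0.002]], [[-0.002, 0, 0.065], [0, 0, 0.002]], [[-0.002, 0, 0.065], [0, 0, 0.002]]])

```text
time_s: 47.18
position: [0.6502, -0.0006, 0.1169]
tcp_rot: [[-0.026, 1.0, 0.001], [1.0, 0.026, -0.0], [-0.0, 0.001, -1.0]]
force: [-0.7, 0.1, -0.1]
opening: 0.825
```

Emit:
servo_tool(targets=[[[0, 0, 0], [0, 0, 0]], [[0, 0, 0], [0, 0, 0]], [[0, 0, 0], [0, 0, 0]], [[0, 0, 0], [0, 0, 0]], [[0, 0, 0], [0, 0, 0]]], gripper=0.03)

```text
time_s: 47.8
position: [0.6496, -0.0005, 0.1163]
tcp_rot: [[-0.026, 1.0, -0.0], [1.0, 0.026, -0.0], [-0.0, -0.0, -1.0]]
force: [-0.8, 0.1, 1.4]
opening: 0.577
```

Emit:
servo_tool(targets=[[[0, 0, -0.005], [0, 0, 0]], [[0, 0, -0.015], [0, 0, 0]], [[0, 0, -0.035], [0, 0, 0]], [[0, 0, -0.05], [0, 0, 0]], [[0, 0, -0.055], [0, 0, 0]], [[0, 0, -0.055], [0, 0, 0]], [[0, 0, -0.055], [0, 0, 0]]])

```text
time_s: 48.68
position: [0.6491, -0.0005, 0.1706]
tcp_rot: [[-0.026, 1.0, -0.001], [1.0, 0.026, 0.0], [0.0, -0.001, -1.0]]
force: [0.0, 0.1, -1.7]
opening: 0.572
```

```bash
python3 -c "
from h import *
go(.5577,-.3959,.12,-89.6)"
```

```text
t [-0.3929, -0.1016, 0.0506] w [-0.0013, 0.0009, 1.5898]
```

Emit:
servo_tool(targets=[[[-0.02, -0.005, 0], [0, 0, 0.05]], [[-0.06, -0.016, 0], [0, 0, 0.2]], [[-0.11, -0.028, 0], [0, 0, 0.37]], [[-0.16, -0.041, 0], [0, 0, 0.54]], [[-0.21, -0.054, 0], [0, 0, 0.71]], [[-0.26, -0.067, 0], [0, 0, 0.88]], [[-0.305, -0.079, 0], [0, 0, 1.05]], [[-0.345, -0.089, 0.01], [0, 0, 1.22]], [[-0.375, -0.097, 0.03], [0, 0, 1.38]], [[-0.39, -0.101, 0.045], [0, 0, 1.53]], [[-0.393, -0.102, 0.05], [0, 0, 1.59]], [[-0.393, -0.102, 0.05], [0, 0, 1.59]]])

```text
time_s: 50.18
position: [0.5562, -0.3971, 0.1199]
tcp_rot: [[1.0, 0.005, -0.002], [0.005, -1.0, 0.001], [-0.002, -0.001, -1.0]]
force: [0.1, 0.1, -1.7]
opening: 0.575
```

Emit:
servo_tool(targets=[[[0, 0, 0], [0, 0, 0]], [[0, 0, 0], [0, 0, 0]], [[0, 0, 0], [0, 0, 0]]])

```text
time_s: 50.55
position: [0.5582, -0.3959, 0.1217]
tcp_rot: [[1.0, 0.007, 0.0], [0.007, -1.0, -0.0], [0.0, 0.0, -1.0]]
force: [-0.8, -0.3, -0.8]
opening: 0.572
```

```bash
python3 -c "
from h import *
s=telemetry.read_state();print(np.round(s['position'],4),np.round(s['force'],1))
go(.5577,-.3959,.0105,-89.6)"
```

```text
[ 0.5582 -0.3959  0.1217] [-0.8 -0.3 -0.8]
t [-0.0005, -0.0, 0.1112] w [0.0005, -0.0004, 0.0005]
```

Emit:
servo_tool(targets=[[[0, 0, 0.02], [0, 0, 0]], [[0, 0, 0.06], [0, 0, 0]], [[0, 0, 0.09], [0, 0, 0]], [[0, 0, 0.105], [0, 0, 0]], [[0, 0, 0.11], [0, 0, 0]], [[0, 0, 0.112], [0, 0, 0]], [[0, 0, 0.112], [0, 0, 0]], [[0, 0, 0.112], [0, 0, 0]]])

```text
time_s: 51.55
position: [0.5585, -0.3966, 0.0102]
tcp_rot: [[1.0, 0.007, 0.001], [0.007, -1.0, -0.001], [0.001, 0.001, -1.0]]
force: [-0.3, -0.3, -0.4]
opening: 0.573
```

Emit:
servo_tool(targets=[[[0, 0, 0], [0, 0, 0]], [[0, 0, 0], [0, 0, 0]], [[0, 0, 0], [0, 0, 0]], [[0, 0, 0], [0, 0, 0]]], gripper=0.066)

```text
time_s: 52.05
position: [0.5579, -0.3961, 0.0093]
tcp_rot: [[1.0, 0.007, 0.0], [0.007, -1.0, -0.0], [0.0, 0.0, -1.0]]
force: [-0.2, 0.2, 0.2]
opening: 0.753
```

Emit:
servo_tool(targets=[[[0, 0, -0.015], [0, 0, 0]], [[0, 0, -0.05], [0, 0, 0]], [[0, 0, -0.1], [0, 0, 0]], [[0, 0, -0.14], [0, 0, 0]], [[0, 0, -0.15], [0, 0, 0]], [[0, 0, -0.15], [0, 0, 0]], [[0, 0, -0.15], [0, 0, 0]]])

```text
time_s: 52.92
position: [0.5569, -0.3951, 0.1573]
tcp_rot: [[1.0, 0.007, -0.003], [0.007, -1.0, 0.003], [-0.003, -0.003, -1.0]]
force: [-0.4, 0.4, 0.3]
opening: 0.758
```

```bash
python3 -c "
from h import *
cap('top','top14')
go(.6493,.0,.17,1.6)"
```

```text
t [0.095, -0.3945, -0.0121] w [-0.0046, -0.0, -1.5919]
```

Emit:
servo_tool(targets=[[[0.005, -0.02, -0.005], [0, 0, -0.05]], [[0.015, -0.06, -0.012], [0, 0, -0.2]], [[0.027, -0.11, -0.014], [0, 0, -0.37]], [[0.039, -0.16, -0.014], [0, 0, -0.54]], [[0.051, -0.21, -0.014], [0, 0, -0.71]], [[0.063, -0.26, -0.014], [0, 0, -0.88]], [[0.074, -0.305, -0.014], [0, 0, -1.05]], [[0.083, -0.345, -0.014], [0, 0, -1.22]], [[0.09, -0.375, -0.014], [0, 0, -1.38]], [[0.093, -0.389, -0.014], [0, 0, -1.53]], [[0.094, -0.3937, -0.014], [0, 0, -1.592]], [[0.094, -0.3937, -0.014], [0, 0, -1.592]]], gripper=0.072)

```text
time_s: 54.48
position: [0.6485, 0.0002, 0.1727]
tcp_rot: [[-0.03, 1.0, -0.002], [1.0, 0.03, 0.001], [0.001, -0.002, -1.0]]
force: [0.1, -0.0, -0.6]
opening: 0.827
```

Emit:
servo_tool(targets=[[[0, 0, 0], [0, 0, 0]], [[0, 0, 0], [0, 0, 0]], [[0, 0, 0], [0, 0, 0]]])

```text
time_s: 54.85
position: [0.6492, -0.0021, 0.1732]
tcp_rot: [[-0.027, 1.0, -0.0], [1.0, 0.027, 0.0], [0.0, -0.0, -1.0]]
force: [-0.2, 0.0, 0.2]
opening: 0.823
```

```bash
python3 -c "
from h import *
s=telemetry.read_state();print(np.round(s['position'],4))
go(.6493,.0,.093,1.6)"
```

```text
[ 0.6492 -0.0021  0.1732]
t [0.0021, 0.0002, 0.0802] w [-0.0001, -0.0001, -0.0007]
```

Emit:
servo_tool(targets=[[[0.002, 0, 0.02], [0, 0, 0]], [[0.002, 0, 0.05], [0, 0, 0]], [[0.002, 0, 0.068], [0, 0, 0]], [[0.002, 0, 0.077], [0, 0, 0]], [[0.002, 0, 0.08], [0, 0, 0]], [[0.002, 0, 0.08], [0, 0, 0]], [[0.002, 0, 0.08], [0, 0, 0]]])

```text
time_s: 55.72
position: [0.6499, 0.0002, 0.0941]
tcp_rot: [[-0.028, 1.0, 0.002], [1.0, 0.028, -0.0], [-0.0, 0.002, -1.0]]
force: [0.1, 0.5, -0.4]
opening: 0.824
```

Emit:
servo_tool(targets=[[[0, 0, 0], [0, 0, 0]], [[0, 0, 0], [0, 0, 0]], [[0, 0, 0], [0, 0, 0]], [[0, 0, 0], [0, 0, 0]], [[0, 0, 0], [0, 0, 0]]], gripper=0.03)

```text
time_s: 56.35
position: [0.6494, 0.0003, 0.0934]
tcp_rot: [[-0.028, 1.0, 0.0], [1.0, 0.028, -0.0], [-0.0, 0.0, -1.0]]
force: [0.9, 0.5, 0.7]
opening: 0.568
```

Emit:
servo_tool(targets=[[[0, 0, -0.005], [0, 0, 0]], [[0, 0, -0.015], [0, 0, 0]], [[0, 0, -0.035], [0, 0, 0]], [[0, 0, -0.06], [0, 0, 0]], [[0, 0, -0.075], [0, 0, 0]], [[0, 0, -0.078], [0, 0, 0]], [[0, 0, -0.078], [0, 0, 0]], [[0, 0, -0.078], [0, 0, 0]]])

```text
time_s: 57.35
position: [0.6485, 0.0004, 0.1701]
tcp_rot: [[-0.028, 1.0, -0.002], [1.0, 0.028, 0.0], [0.0, -0.002, -1.0]]
force: [0.3, -0.8, -1.0]
opening: 0.575
```

```bash
python3 -c "
from h import *
go(.5577,-.3159,.12,-89.6)"
```

```text
t [-0.3136, -0.0995, 0.0502] w [-0.0021, 0.0014, 1.5918]
```

Emit:
servo_tool(targets=[[[-0.02, -0.006, 0], [0, 0, 0.05]], [[-0.05, -0.016, 0], [0, 0, 0.2]], [[-0.085, -0.027, 0], [0, 0, 0.37]], [[-0.12, -0.038, 0], [0, 0, 0.54]], [[-0.16, -0.051, 0], [0, 0, 0.71]], [[-0.2, -0.063, 0], [0, 0, 0.88]], [[-0.24, -0.076, 0], [0, 0, 1.05]], [[-0.275, -0.087, 0.005], [0, 0, 1.22]], [[-0.3, -0.095, 0.02], [0, 0, 1.38]], [[-0.311, -0.099, 0.04], [0, 0, 1.53]], [[-0.3136, -0.1, 0.049], [0, 0, 1.592]], [[-0.3136, -0.1, 0.049], [0, 0, 1.592]]])

```text
time_s: 58.85
position: [0.5563, -0.3169, 0.1209]
tcp_rot: [[1.0, 0.005, -0.003], [0.005, -1.0, 0.002], [-0.003, -0.002, -1.0]]
force: [0.3, 0.3, -1.8]
opening: 0.572
```

Emit:
servo_tool(targets=[[[0, 0, 0], [0, 0, 0]], [[0, 0, 0], [0, 0, 0]], [[0, 0, 0], [0, 0, 0]]])

```text
time_s: 59.22
position: [0.5583, -0.316, 0.1228]
tcp_rot: [[1.0, 0.007, 0.001], [0.007, -1.0, -0.001], [0.001, 0.001, -1.0]]
force: [0.4, -1.1, -0.7]
opening: 0.571
```

```bash
python3 -c "
from h import *
s=telemetry.read_state();print(np.round(s['position'],4),np.round(s['force'],1))
go(.5577,-.3159,.0104,-89.6)"
```

```text
[ 0.5583 -0.316   0.1228] [ 0.4 -1.1 -0.7]
t [-0.0007, -0.0001, 0.1124] w [0.0007, -0.0007, 0.0004]
```

Emit:
servo_tool(targets=[[[0, 0, 0.02], [0, 0, 0]], [[0, 0, 0.06], [0, 0, 0]], [[0, 0, 0.09], [0, 0, 0]], [[0, 0, 0.105], [0, 0, 0]], [[0, 0, 0.11], [0, 0, 0]], [[0, 0, 0.1122], [0, 0, 0]], [[0, 0, 0.1122], [0, 0, 0]], [[0, 0, 0.1122], [0, 0, 0]]])

```text
time_s: 60.22
position: [0.5586, -0.3164, 0.011]
tcp_rot: [[1.0, 0.007, 0.001], [0.007, -1.0, -0.001], [0.001, 0.001, -1.0]]
force: [-0.6, -1.1, -0.8]
opening: 0.568
```

Emit:
servo_tool(targets=[[[0, 0, 0], [0, 0, 0]], [[0, 0, 0], [0, 0, 0]], [[0, 0, 0], [0, 0, 0]], [[0, 0, 0], [0, 0, 0]]], gripper=0.064)

```text
time_s: 60.72
position: [0.5581, -0.316, 0.0101]
tcp_rot: [[1.0, 0.007, 0.0], [0.007, -1.0, -0.0], [0.0, 0.0, -1.0]]
force: [0.8, -0.6, -0.4]
opening: 0.733
```

Emit:
servo_tool(targets=[[[0, 0, -0.015], [0, 0, 0]], [[0, 0, -0.05], [0, 0, 0]], [[0, 0, -0.1], [0, 0, 0]], [[0, 0, -0.14], [0, 0, 0]], [[0, 0, -0.15], [0, 0, 0]], [[0, 0, -0.15], [0, 0, 0]], [[0, 0, -0.15], [0, 0, 0]]])

```text
time_s: 61.6
position: [0.557, -0.3152, 0.1583]
tcp_rot: [[1.0, 0.007, -0.003], [0.007, -1.0, 0.002], [-0.003, -0.002, -1.0]]
force: [0.2, 0.5, -1.4]
opening: 0.736
```

```bash
python3 -c "
from h import *
go(.6493,.0012,.17,1.6)"
```

```text
t [0.0944, -0.3158, -0.0112] w [-0.004, 0.0003, -1.592]
```

Previously the move came out about 2 mm short in y, so I'm adding that here.

Emit:
servo_tool(targets=[[[0.005, -0.015, -0.005], [0, 0, -0.05]], [[0.015, -0.05, -0.012], [0, 0, -0.2]], [[0.027, -0.085, -0.013], [0, 0, -0.37]], [[0.038, -0.12, -0.013], [0, 0, -0.54]], [[0.05, -0.16, -0.013], [0, 0, -0.71]], [[0.062, -0.2, -0.013], [0, 0, -0.88]], [[0.073, -0.24, -0.013], [0, 0, -1.05]], [[0.083, -0.275, -0.013], [0, 0, -1.22]], [[0.09, -0.3, -0.013], [0, 0, -1.38]], [[0.093, -0.313, -0.013], [0, 0, -1.53]], [[0.0935, -0.3165, -0.013], [0, 0, -1.592]], [[0.0935, -0.3165, -0.013], [0, 0, -1.592]]], gripper=0.072)

```text
time_s: 63.1
position: [0.6487, 0.0027, 0.1721]
tcp_rot: [[-0.03, 1.0, -0.002], [1.0, 0.03, 0.001], [0.001, -0.002, -1.0]]
force: [0.0, -0.5, 0.2]
opening: 0.828
```

Emit:
servo_tool(targets=[[[0, 0, 0], [0, 0, 0]], [[0, 0, 0], [0, 0, 0]], [[0, 0, 0], [0, 0, 0]]])

```text
time_s: 63.48
position: [0.6493, 0.0008, 0.173]
tcp_rot: [[-0.027, 1.0, -0.0], [1.0, 0.027, 0.0], [0.0, -0.0, -1.0]]
force: [-0.0, 0.0, 0.3]
opening: 0.828
```

```bash
python3 -c "
from h import *
s=telemetry.read_state();print(np.round(s['position'],4))
go(.6493,.0012,.0695,1.6)"
```

```text
[0.6493 0.0008 0.173 ]
t [0.0004, -0.0, 0.1035] w [-0.0001, -0.0, -0.0006]
```

Emit:
servo_tool(targets=[[[0, 0, 0.02], [0, 0, 0]], [[0, 0, 0.05], [0, 0, 0]], [[0, 0, 0.08], [0, 0, 0]], [[0, 0, 0.096], [0, 0, 0]], [[0, 0, 0.102], [0, 0, 0]], [[0, 0, 0.1032], [0, 0, 0]], [[0, 0, 0.1032], [0, 0, 0]], [[0, 0, 0.1032], [0, 0, 0]]])

```text
time_s: 64.47
position: [0.65, 0.001, 0.0708]
tcp_rot: [[-0.028, 1.0, 0.002], [1.0, 0.028, -0.0], [-0.0, 0.002, -1.0]]
force: [-1.0, -0.2, -0.3]
opening: 0.824
```

Emit:
servo_tool(targets=[[[0, 0, 0], [0, 0, 0]], [[0, 0, 0], [0, 0, 0]], [[0, 0, 0], [0, 0, 0]], [[0, 0, 0], [0, 0, 0]], [[0, 0, 0], [0, 0, 0]]], gripper=0.03)

```text
time_s: 65.1
position: [0.6494, 0.0011, 0.0699]
tcp_rot: [[-0.028, 1.0, 0.0], [1.0, 0.028, 0.0], [0.0, 0.0, -1.0]]
force: [0.4, 0.4, 1.0]
opening: 0.571
```

Emit:
servo_tool(targets=[[[0, 0, -0.005], [0, 0, 0]], [[0, 0, -0.015], [0, 0, 0]], [[0, 0, -0.035], [0, 0, 0]], [[0, 0, -0.07], [0, 0, 0]], [[0, 0, -0.09], [0, 0, 0]], [[0, 0, -0.1], [0, 0, 0]], [[0, 0, -0.1], [0, 0, 0]], [[0, 0, -0.1], [0, 0, 0]]])

```text
time_s: 66.1
position: [0.6486, 0.0012, 0.1688]
tcp_rot: [[-0.028, 1.0, -0.002], [1.0, 0.028, 0.0], [0.0, -0.002, -1.0]]
force: [0.6, 0.6, -0.9]
opening: 0.573
```

```bash
python3 -c "
from h import *
go(.5577,-.2359,.12,-89.6)"
```

```text
t [-0.2345, -0.0974, 0.0489] w [-0.0019, 0.0013, 1.5917]
```

Emit:
servo_tool(targets=[[[-0.015, -0.006, 0], [0, 0, 0.05]], [[-0.04, -0.016, 0], [0, 0, 0.2]], [[-0.065, -0.027, 0], [0, 0, 0.37]], [[-0.09, -0.038, 0], [0, 0, 0.54]], [[-0.12, -0.05, 0], [0, 0, 0.71]], [[-0.15, -0.062, 0], [0, 0, 0.88]], [[-0.18, -0.075, 0], [0, 0, 1.05]], [[-0.205, -0.085, 0.005], [0, 0, 1.22]], [[-0.224, -0.093, 0.02], [0, 0, 1.38]], [[-0.233, -0.097, 0.04], [0, 0, 1.53]], [[-0.2345, -0.098, 0.048], [0, 0, 1.592]], [[-0.2345, -0.098, 0.048], [0, 0, 1.592]]])

```text
time_s: 67.6
position: [0.5564, -0.2365, 0.1204]
tcp_rot: [[1.0, 0.005, -0.003], [0.005, -1.0, 0.002], [-0.003, -0.002, -1.0]]
force: [-0.0, -0.0, -1.1]
opening: 0.573
```

Emit:
servo_tool(targets=[[[0, 0, 0], [0, 0, 0]], [[0, 0, 0], [0, 0, 0]], [[0, 0, 0], [0, 0, 0]]])

```text
time_s: 67.97
position: [0.5583, -0.236, 0.1223]
tcp_rot: [[1.0, 0.007, 0.001], [0.007, -1.0, -0.0], [0.001, 0.0, -1.0]]
force: [0.4, -0.5, -0.6]
opening: 0.568
```

```bash
python3 -c "
from h import *
s=telemetry.read_state();print(np.round(s['position'],4),np.round(s['force'],1))
go(.5577,-.2359,.0108,-89.6)"
```

```text
[ 0.5583 -0.236   0.1223] [ 0.4 -0.5 -0.6]
t [-0.0006, -0.0001, 0.1115] w [0.0005, -0.0007, 0.0004]
```

Emit:
servo_tool(targets=[[[0, 0, 0.02], [0, 0, 0]], [[0, 0, 0.06], [0, 0, 0]], [[0, 0, 0.09], [0, 0, 0]], [[0, 0, 0.104], [0, 0, 0]], [[0, 0, 0.109], [0, 0, 0]], [[0, 0, 0.1114], [0, 0, 0]], [[0, 0, 0.1114], [0, 0, 0]], [[0, 0, 0.1114], [0, 0, 0]]])

```text
time_s: 68.97
position: [0.5585, -0.2363, 0.0113]
tcp_rot: [[1.0, 0.007, 0.001], [0.007, -1.0, -0.001], [0.001, 0.001, -1.0]]
force: [0.6, 0.3, -1.8]
opening: 0.573
```

Emit:
servo_tool(targets=[[[0, 0, 0], [0, 0, 0]], [[0, 0, 0], [0, 0, 0]], [[0, 0, 0], [0, 0, 0]], [[0, 0, 0], [0, 0, 0]]], gripper=0.064)

```text
time_s: 69.47
position: [0.558, -0.236, 0.0105]
tcp_rot: [[1.0, 0.007, 0.0], [0.007, -1.0, -0.0], [0.0, 0.0, -1.0]]
force: [-0.5, 0.3, -0.3]
opening: 0.734
```

Emit:
servo_tool(targets=[[[0, 0, -0.015], [0, 0, 0]], [[0, 0, -0.05], [0, 0, 0]], [[0, 0, -0.1], [0, 0, 0]], [[0, 0, -0.16], [0, 0, 0]], [[-0.03, 0, -0.2], [0, 0, 0]], [[-0.07, -0.03, -0.22], [0, 0, 0]], [[-0.11, -0.07, -0.22], [0, 0, 0]], [[-0.14, -0.11, -0.22], [0, 0, 0]], [[-0.16, -0.14, -0.22], [0, 0, 0]], [[-0.16, -0.14, -0.22], [0, 0, 0]], [[-0.16, -0.14, -0.22], [0, 0, 0]]])

```text
time_s: 70.85
position: [0.3982, -0.0979, 0.2314]
tcp_rot: [[1.0, 0.007, 0.003], [0.007, -1.0, -0.002], [0.003, 0.002, -1.0]]
force: [-0.1, -0.5, 0.2]
opening: 0.734
```

```bash
python3 -c "
from h import *
a,K,T=cap('top','top15')
b=cv2.imread('pics/top0.png')
# dark brown patches on mat
roi=a[120:210,310:470].astype(int); m=((roi[:,:,2]<150)).astype(np.uint8)
n,l,st,c=cv2.connectedComponentsWithStats(m)
for i in range(1,n):
  if st[i,4]<100: continue
  pts=np.argwhere(l==i)[:,::-1].astype(np.float32)+[310,120]
  r=cv2.boxPoints(cv2.minAreaRect(pts.astype(np.float32)))
  P=np.array([px('top15',u,v,.027)[:2] for u,v in r]);print(P.mean(0).round(4),np.linalg.norm(P[0]-P[1]).round(3),np.linalg.norm(P[1]-P[2]).round(3),P.round(3).tolist())
d=cv2.absdiff(a,b).max(2)
for n,x0,x1,y0,y1 in [('red',288,335,222,252),('orange',165,217,150,192),('jar',245,265,163,183),('plate',224,290,98,149),('tamper',110,175,225,268),('footR',135,162,100,150)]: print(n,d[y0:y1,x0:x1].mean().round(1))
"
```

```text
[ 0.5552 -0.2297] 0.058 0.1 [[0.604, -0.2], [0.606, -0.258], [0.506, -0.259], [0.505, -0.202]]
[ 0.5591 -0.3113] 0.051 0.095 [[0.606, -0.286], [0.607, -0.336], [0.512, -0.337], [0.511, -0.286]]
[ 0.5607 -0.3915] 0.055 0.095 [[0.608, -0.364], [0.609, -0.419], [0.514, -0.419], [0.513, -0.364]]
[ 0.4756 -0.1811] 0.048 0.11 [[0.45, -0.126], [0.499, -0.126], [0.501, -0.236], [0.453, -0.236]]
red 136.2
orange 13.3
jar 10.3
plate 13.8
tamper 92.1
footR 17.9
```

```bash
python3 -c "
from h import *
a,_,_=cap('scene','sc16')
b=cv2.imread('pics/sc13.png')
print('hook area diff',cv2.absdiff(a,b)[130:250,320:420].mean())
z=cv2.imread('pics/scene0.png')
for n,p in [('red',(.386,-.131,.024)),('jar',(.5313,.004,.05)),('orange',(.5,.1,.024))]:
  u,v=proj('sc16',p).astype(int); print(n,(u,v),a[v-3:v+4,u-3:u+4].mean((0,1)).round(),z[v-3:v+4,u-3:u+4].mean((0,1)).round())
u,v=proj('sc16',(.5635,.2725,.188)).astype(int);print('bar',(u,v),a[v-1:v+2,u-1:u+2].mean((0,1)))
order.hand_in()"
```

```text
hook area diff 11.149166666666666
red (np.int64(195), np.int64(217)) [ 15.  17. 133.] [ 28.  31. 235.]
jar (np.int64(261), np.int64(219)) [35. 41. 58.] [33. 39. 55.]
orange (np.int64(282), np.int64(208)) [ 74. 137. 222.] [ 70. 131. 214.]
bar (np.int64(346), np.int64(152)) [ 38.11111111  63.66666667 114.77777778]
the job is handed in; nothing more can be done
```

I finished the whole job and handed it in at about 71 s of the 210 s allowed; no verdict comes back, so this rests on my own checks.

- **Piling:** only three blocks were out. I stacked them square on the press plate, with centres within about 2 mm of each other.
- **Pressing:** the tamper had been knocked a few centimetres before I reached it, so I re-measured it and took it by its bar. I pressed until the tool stopped sinking, with about 20 N on the wrist. After trimming out a slight tilt (0.37°), I held it there for over 3 s.
- **Hanging:** the tamper hangs by its bar across both prongs. I saw this in the scene picture, and the bar's colour was still in place just before hand-in.
- **Blocks on the mat:** they lie flat and side by side, about 80 mm between centres. The top camera measured them from x 0.505 to 0.609 and y −0.419 to −0.200, at least 17 mm inside the mat's edges.
- **Other things:** the jar, orange block and press look unchanged in the pictures. The arm hid the red block from the top camera, but the scene camera shows red still there, in shadow.

One check was weaker: I had used all the picture views by the time I unloaded, so everything after hanging the tamper was checked only by image code and arm readings. The hook area also changed somewhat between its last two pictures. That could be the gripper and its shadow leaving, but I did not confirm it.

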